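Mount specimen cases on a collage board and read their labels

TASK

Move every specimen case from the sorting bin into the board pocket of its own colour, standing flat with its sloped label towards the front (robot) side of the board. When all are in, take the code reader from its cradle and, going from left to right (red, yellow, green, blue; skip missing ones), aim it squarely at the middle of each label from about 9 cm and keep it steadily on target for two seconds. Then lay the reader back in its cradle as it was, let go, and leave the spray can, glue bottle, tape and cutter alone.

Things in the scene. Friction and masses are not known exactly. Their poses are not given: they have to be found in the camera images.
- board: pale wooden board, 108 (x) x 354 (y) mm, fixed, pose varies. Origin: centre of underside; front is its -x side. Row of 4 pockets along y, 80 mm apart: red, yellow, green, blue from left (+y) to right. Each 80 (x) x 52 (y) mm, 10 mm deep, floor 8 mm above the table, floor and front/back rims painted in its colour; rims 18 mm above the table; ribs between pockets 28 mm wide
- bin: grey sorting bin, 206 (x) x 170 (y) mm, fixed, pose varies; origin: centre of underside. Floor 6 mm above the table, walls 10 mm higher; 2 x 2 compartments, each 92 (x) x 66 (y) mm, with a 26 mm wide rib along x and a 10 mm one along y. At the start each case stands in its own compartment, label towards the bin's -x side within 0.15 rad
- reader: loose code reader, 0.16 kg: black bar handle 26 x 26 mm, 170 mm long (105 mm behind to 65 mm ahead of origin), orange sleeve on the middle 50 mm; origin: sleeve centre, near the centre of mass. x forward, z up. Grey head 60 x 44 x 40 mm, centred 82 mm ahead, 14 mm below, looks forward and down at 45 degrees; lowest edge 50 mm below the handle axis. No trigger: reads where aimed
- lens (a point): middle of the dark window of the reader's head, 103.5 mm ahead (+x) and 35.5 mm below the reader's origin; its z axis is the viewing direction (45 degrees forward and down from the handle), its y axis is the reader's y. It reads a label that it faces from 50 to 130 mm away; best 90 mm
- cradle: fixed stand of the reader, pose varies: black foot 170 x 80 mm, two grey forks (12 mm thick in x, 50 wide in y) centred 86 mm behind and 36 mm ahead of its origin, which carry the handle from below; fork floor 87 mm above the table, cheeks up to 99 mm, 34 mm apart. Origin on the table below the resting reader's sleeve; x is the resting reader's x
- rest (a point): where the reader's origin lies when it rests level in the cradle: 100 mm above the table, axes as the cradle's
- case_red: specimen case with red lid, plywood, 74 (x) by 46 (y) by 40 (z) mm, about 0.14 kg, absent in some starts; origin: centre of its underside, z up. Its +x part (49 mm long) is a plain block of full height with upright sides; its -x end slopes at 45 degrees and carries the code label. Easily gripped from above across y
- label_red (a point): centre of the white bar-code label (28 by 40 mm) on the slope of the red case, 24.5 mm towards -x and 27.5 mm above the case's origin; its z axis is the outward normal of the label (towards -x of the case and up, 45 degrees), its y axis is the case's y
- pocket_red (a point): centre of the floor of the red pocket, 8 mm above the table, axes as the board's
- case_yellow: specimen case with yellow lid, plywood, 74 (x) by 46 (y) by 40 (z) mm, about 0.14 kg, absent in some starts; origin: centre of its underside, z up. Its +x part (49 mm long) is a plain block of full height with upright sides; its -x end slopes at 45 degrees and carries the code label. Easily gripped from above across y
- label_yellow (a point): centre of the white bar-code label (28 by 40 mm) on the slope of the yellow case, 24.5 mm towards -x and 27.5 mm above the case's origin; its z axis is the outward normal of the label (towards -x of the case and up, 45 degrees), its y axis is the case's y
- pocket_yellow (a point): centre of the floor of the yellow pocket, 8 mm above the table, axes as the board's
- case_green: specimen case with green lid, plywood, 74 (x) by 46 (y) by 40 (z) mm, about 0.14 kg, absent in some starts; origin: centre of its underside, z up. Its +x part (49 mm long) is a plain block of full height with upright sides; its -x end slopes at 45 degrees and carries the code label. Easily gripped from above across y
- label_green (a point): centre of the white bar-code label (28 by 40 mm) on the slope of the green case, 24.5 mm towards -x and 27.5 mm above the case's origin; its z axis is the outward normal of the label (towards -x of the case and up, 45 degrees), its y axis is the case's y
- pocket_green (a point): centre of the floor of the green pocket, 8 mm above the table, axes as the board's
- case_blue: specimen case with blue lid, plywood, 74 (x) by 46 (y) by 40 (z) mm, about 0.14 kg, absent in some starts; origin: centre of its underside, z up. Its +x part (49 mm long) is a plain block of full height with upright sides; its -x end slopes at 45 degrees and carries the code label. Easily gripped from above across y
- label_blue (a point): centre of the white bar-code label (28 by 40 mm) on the slope of the blue case, 24.5 mm towards -x and 27.5 mm above the case's origin; its z axis is the outward normal of the label (towards -x of the case and up, 45 degrees), its y axis is the case's y
- pocket_blue (a point): centre of the floor of the blue pocket, 8 mm above the table, axes as the board's
- spray_can: white spray can, 56 mm across, 190 mm tall, a bystander beyond the work; origin under its centre
- glue_bottle: white glue bottle with red cap, 52 mm across, 130 mm tall, a bystander beyond the work; origin under its centre
- tape_roll: brown roll of tape lying flat, 90 mm across, 24 mm high, a bystander at the left; origin under its centre
- cutter: red cutter knife (closed), 130 x 22 x 14 mm, a bystander beyond the cradle; origin under its centre
Not all that is in view belongs to the job. What is shaped like the reader but purple is not meant.

How it is judged (in metres and radians):
On the way, in this order (a step that is already met when the one before it is completed fails the run):
1. every case present stands in the pocket of its colour, label to the front, released (horizontal distance between case_red and pocket_red below 0.008 m and z of case_red in the frame of pocket_red between -0.004 and 0.005 m and angle between each of case_red, case_yellow, case_green, case_blue's own z axis and vertical below 0.09 rad and x of label_red in the frame of pocket_red below -0.012 m and linear speed of each of case_red, case_yellow, case_green, case_blue below 0.02 m/s and horizontal distance between case_yellow and pocket_yellow below 0.008 m and z of case_yellow in the frame of pocket_yellow between -0.004 and 0.005 m and x of label_yellow in the frame of pocket_yellow below -0.012 m and horizontal distance between case_green and pocket_green below 0.008 m and z of case_green in the frame of pocket_green between -0.004 and 0.005 m and x of label_green in the frame of pocket_green below -0.012 m and horizontal distance between case_blue and pocket_blue below 0.008 m and z of case_blue in the frame of pocket_blue between -0.004 and 0.005 m and x of label_blue in the frame of pocket_blue below -0.012 m and contact force between the fingers and case_red below 0.1 N and contact force between the fingers and case_yellow below 0.1 N and contact force between the fingers and case_green below 0.1 N and contact force between the fingers and case_blue below 0.1 N), for 0.3 s.
2. the reader is kept aimed at the label of the red case for 1.8 s (x of label_red in the frame of lens between -0.012 and 0.012 m and y of label_red in the frame of lens between -0.012 and 0.012 m and z of label_red in the frame of lens between 0.05 and 0.13 m and angle between the z axis of lens and the z axis of label_red, either way round below 0.38 rad), for 1.8 s.
3. the reader is kept aimed at the label of the yellow case for 1.8 s (x of label_yellow in the frame of lens between -0.012 and 0.012 m and y of label_yellow in the frame of lens between -0.012 and 0.012 m and z of label_yellow in the frame of lens between 0.05 and 0.13 m and angle between the z axis of lens and the z axis of label_yellow, either way round below 0.38 rad), for 1.8 s.
4. the reader is kept aimed at the label of the green case for 1.8 s (x of label_green in the frame of lens between -0.012 and 0.012 m and y of label_green in the frame of lens between -0.012 and 0.012 m and z of label_green in the frame of lens between 0.05 and 0.13 m and angle between the z axis of lens and the z axis of label_green, either way round below 0.38 rad), for 1.8 s.
5. the reader is kept aimed at the label of the blue case for 1.8 s (x of label_blue in the frame of lens between -0.012 and 0.012 m and y of label_blue in the frame of lens between -0.012 and 0.012 m and z of label_blue in the frame of lens between 0.05 and 0.13 m and angle between the z axis of lens and the z axis of label_blue, either way round below 0.38 rad), for 1.8 s.
At the end, for the whole second after the job is handed in: All cases present stand in their own pockets (8 mm, upright within 5 degrees, label to front); labels were read in order after all were in (12 mm off axis, 50-130 mm away, within 0.38 rad, on target 1.8 s); reader back in its cradle (14 mm, 0.12 rad); all at rest (horizontal distance between case_red and pocket_red below 0.008 m and z of case_red in the frame of pocket_red between -0.004 and 0.005 m and angle between each of case_red, case_yellow, case_green, case_blue's own z axis and vertical below 0.09 rad and x of label_red in the frame of pocket_red below -0.012 m and linear speed of each of case_red, case_yellow, case_green, case_blue, reader below 0.02 m/s and horizontal distance between case_yellow and pocket_yellow below 0.008 m and z of case_yellow in the frame of pocket_yellow between -0.004 and 0.005 m and x of label_yellow in the frame of pocket_yellow below -0.012 m and horizontal distance between case_green and pocket_green below 0.008 m and z of case_green in the frame of pocket_green between -0.004 and 0.005 m and x of label_green in the frame of pocket_green below -0.012 m and horizontal distance between case_blue and pocket_blue below 0.008 m and z of case_blue in the frame of pocket_blue between -0.004 and 0.005 m and x of label_blue in the frame of pocket_blue below -0.012 m and distance between reader and rest below 0.014 m and angle between the x axis of reader and the x axis of cradle, either way round below 0.12 rad and angle between reader's own z axis and vertical below 0.12 rad and x of lens in the frame of rest above 0.05 m); the robot touches nothing.
It fails at once if a bystander (spray can, glue bottle, tape roll, cutter) is moved more than 3 cm or tipped over (distance of any of spray_can, glue_bottle, tape_roll, cutter from where it was at the start of the episode above 0.03 m or angle between any of spray_can, glue_bottle's own z axis and vertical above 0.5 rad).
Of case_red, case_yellow, case_green, case_blue only 3 to 4 are there at a start; the rules pass over those that are not, and their reading is None.
At some moment in a run one of case_red, case_yellow, case_green, case_blue may be knocked a few centimetres aside while the robot is not near it.
Once in a run the grip may slacken for a moment while it holds something.
It also fails if it takes over 210 s, if anything falls off the work surface, if the arm or the gripper's body presses on something with over 40 N, if the wrist force passes 120 N, or if a joint passes its speed limit or range.

ROBOT

A 7-joint arm with a two-finger parallel gripper is mounted at the origin on the work surface. World frame = base frame: x ahead of the robot, y to its left, z up, the work surface at z = 0. Lengths are in mm, angles in rad, forces in N, time in s.
With the tool pointing down it reaches from about 425 to 1025 mm from the base axis. Payload 9.4 kg.
Tool frame: the origin (TCP) lies midway between the tips of the shut fingers; the grasp point (between the pads) lies 19 mm behind it; z points along the fingers, y is the direction in which the jaws open and shut (so a half turn about z gives the same grasp; the last joint's range is limited). The gripper opens to 93 mm and grips with 3 to 60 N. Pads are 15 mm wide; open, the fingers measure 128 mm over their backs; the gripper's body (75 mm by 188 mm) begins 65 mm behind the grasp point.
Start: joints at [-1.186, 0.599, -0.003, 1.599, 0.002, 0.943, -0.08], TCP at [323.035, 649.055, 218.618] pointing down, gripper open.
Joint ranges: [-2.57, 2.57], [-0.35, 1.97], [-1.29, 1.29], [0.11, 2.56], [-1.05, 4.19], [0.11, 1.86], [-2.63, 2.63]. Speed limits (rad/s): [2.22, 2.22, 3.01, 3.01, 3.14, 3.14, 3.14].

INTERFACE

Orientations are given as a 3x3 rotation matrix whose columns are the frame's x, y, z axes.
In Python, from bench import sense, read_camera, finish_job, recognise, regions_of, landmark_of gives the robot as it stands. The module is installed in compiled form; this text tells all that it offers.
- The arm moves only by the shell command python3 -m pendant 'ROWS' [FORCE]. ROWS is JSON, a list of rows, each a list of 7 numbers: the shift along the tool's x, y, z in cm, then the turn, a rotation vector about the tool's x, y, z in rad, then the closure, from -1 (fully open) to 1 (shut). A call has 1 to 12 rows; each row is the pose to reach, as a shift and turn from the pose commanded when the call began, along the tool's axes at that moment; what a row does not reach only later rows make up. A row lasts 1/12 s, in which the tool goes at most 41.7 mm and 7.16 degrees, less where a joint would pass 70% of its speed; a pose out of reach is approached as far as the arm can. A call with a gripper value outside its range is refused whole. The fingers move at their own pace and stop on an object; FORCE is the grip in N (left out, the last holds). Time passes only in rows, so rows that repeat a pose let the fingers close. It gives the time, the measured TCP pose, the force and the opening at its end, in the units of the state.
- sense(): the state, without advancing time (a new reading comes with each control period).
- read_camera(name): name is "scene" or "top" or "wrist"; returns a dict with "pixels" (420x560x3 uint8, red, green, blue), "depth" (420x560 float32, mm along the optical axis (not along the pixel's ray), 0 where there is no reading), "fx", "fy", "cx", "cy" (pixels), "dist_coeffs" ([k1, k2, p1, p2, k3] as OpenCV has them; the pictures are not rectified), "cam_to_world" (4x4, takes a point from camera to world coordinates). Camera axes: x right, y down, z forward; pixel columns grow to the right and rows downward; lengths in mm; the calibration is good to about 2 mm. A picture is of the moment at which its call begins.
- finish_job(): hands the job in, once; it reports no verdict.
Trained networks look in a picture, given as the dict that the camera call returned (one of the last four; its "shot" number tells which), for a name from the list of things; names that differ only in an ending like _2 or _b are one class to them, and where a whole thing is asked for, a point or a joint stands for the part that bears it (a point fixed in the world has none). Each returns a list of dicts, best first, with "p" (0 to 1); they miss things now and then, are a little off and sometimes report something else, mostly with a low value. They report only what shows in the picture. A call takes as long as a camera call. They do not tell look-alikes from the thing itself.
- recognise(picture, query): "rect" ([left, top, right, bottom] in pixels, round what is visible of it).
- regions_of(picture, query): "region" (420x560 bool, what is visible of it) and "rect" ([left, top, right, bottom] in pixels, round what is visible of it).
- landmark_of(picture, query): "uv" ([column, row] in pixels: a listed point, or the origin of a listed thing).
The state is a dict: "t": time; "joint_positions": joint angles; "dq": joint speeds; "joint_torque": joint torques, N m; "tool_pos": TCP position; "eef_rot": TCP orientation; "force": force on the tool from outside, world axes, zero at the start; "moment": the same for the moment, N m; "opening": opening from 0.0 (shut) to 1.0 (fully open).
Only numpy, scipy, OpenCV 4.12 (cv2) and the standard library are available. Lean on these libraries where they do the work, as an engineer would, in place of code of your own. Each camera call takes 0.05 s, during which the arm holds its last target.

## Working session

There is one attempt and no reset: what is moved stays moved. The work goes in short steps, Python scripts to look and compute and a shell command to move; the robot and the scene stay as the last step left them, time stands still between calls to the robot, and variables do not carry over. Pictures are saved under pics/ and viewed, and the job is handed in when it is done.

```bash
mkdir -p pics; ls
python3 - <<'E'
from bench import *
import cv2
s=sense(); print(s)
for n in ("scene","top","wrist"):
    p=read_camera(n); cv2.imwrite(f"pics/{n}0.png",p["pixels"][:,:,::-1]); print(n,p["fx"],p["cx"],p["cy"],p["dist_coeffs"],p["cam_to_world"],p["shot"])
E
```

```text
pics
{'t': 0.0, 'joint_positions': array([-1.18568636,  0.60013698, -0.00252029,  1.60015758,  0.00182231,
        0.94287551, -0.07981048]), 'dq': array([ 0.00154985,  0.00108561, -0.00014331, -0.00010838,  0.00123891,
       -0.00144813,  0.00017701]), 'joint_torque': array([ 3.08280352e-03, -7.65084314e+01,  1.49901800e+00, -2.52336717e+01,
       -5.22823830e-02,  1.70075591e-02,  1.75381801e-04]), 'tool_pos': array([322.85069436, 648.58930972, 217.74184733]), 'eef_rot': array([[-8.95266364e-01,  4.45530970e-01, -5.41038887e-04],
       [ 4.45531264e-01,  8.95265157e-01, -1.48020093e-03],
       [-1.75102093e-04, -1.56622384e-03, -9.99998758e-01]]), 'force': array([ 0.05019115, -0.78536349, -1.14721515]), 'moment': array([ 0.003575  ,  0.00773388, -0.00795087]), 'opening': 1.0050179450659584}
scene 405.9953914346109 283.39387219449605 212.01310123350768 [-0.03467979  0.          0.          0.          0.        ] [[ 1.42389293e-01  6.11281287e-01 -7.78498862e-01  1.35586564e+03]
 [ 9.89740969e-01 -9.72677463e-02  1.04650845e-01 -8.08331170e+01]
 [-1.17517269e-02 -7.85413378e-01 
[... 189 characters left out ...]
0.          0.          0.        ] [[ 2.52623321e-02 -9.81915475e-01  1.87626793e-01  3.13229096e+02]
 [-9.99405941e-01 -2.92079366e-02 -1.82937633e-02  2.80739802e+01]
 [ 2.34431208e-02 -1.87053189e-01 -9.82070020e-01  1.09375696e+03]
 [ 0.00000000e+00  0.00000000e+00  0.00000000e+00  1.00000000e+00]] 2
wrist 350.3626513033089 272.76503846291007 207.1597522136608 [-0.03885668  0.          0.          0.          0.        ] [[ 4.45055465e-01  8.63794748e-01  2.36186932e-01  2.58356505e+02]
 [ 8.95498933e-01 -4.28499452e-01 -1.20290814e-01  6.83089998e+02]
 [-2.70060248e-03  2.65041230e-01 -9.64233298e-01  3.84395663e+02]
 [ 0.00000000e+00  0.00000000e+00  0.00000000e+00  1.00000000e+00]] 3
```

View pics/top0.png

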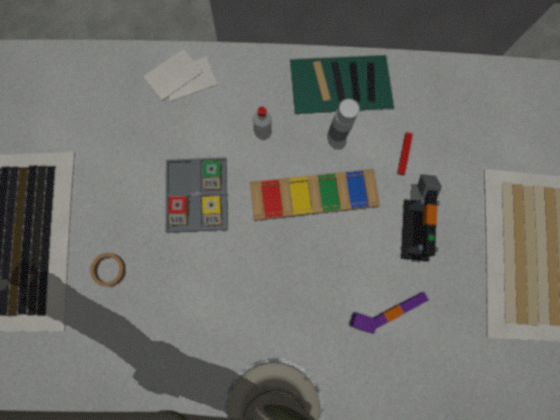

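View pics/scene0.png

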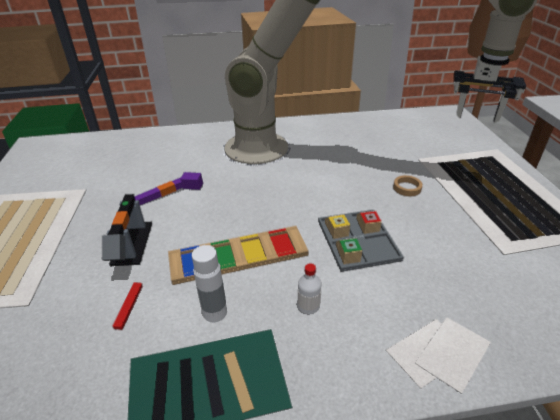

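View pics/wrist0.png

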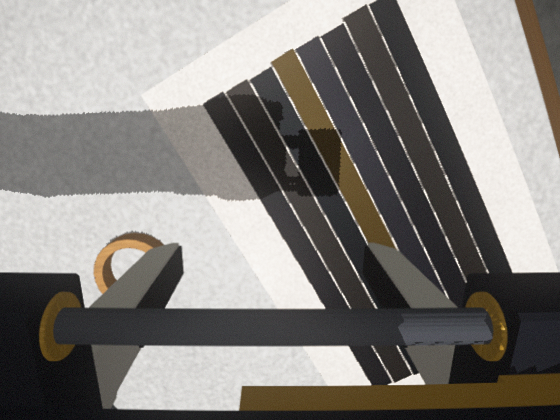

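```bash
cat > h.py <<'E'
import numpy as np, cv2, json
from bench import *
def K(p): return np.array([[p["fx"],0,p["cx"]],[0,p["fy"],p["cy"]],[0,0,1.]])
def ray(p,uv):
    uv=np.asarray(uv,float).reshape(-1,1,2)
    n=cv2.undistortPoints(uv,K(p),np.array(p["dist_coeffs"]))[:,0]
    T=p["cam_to_world"]; d=np.c_[n,np.ones(len(n))]@T[:3,:3].T
    return T[:3,3],d
def onz(p,uv,z):
    o,d=ray(p,uv); return o+d*((z-o[2])/d[:,2])[:,None]
def cloud(p):
    h,w=p["depth"].shape; uu,vv=np.meshgrid(np.arange(w),np.arange(h))
    o,d=ray(p,np.c_[uu.ravel(),vv.ravel()].astype(float))
    return (o+d*p["depth"].ravel()[:,None]).reshape(h,w,3)
def proj(p,X):
    T=np.linalg.inv(p["cam_to_world"]); r=cv2.Rodrigues(T[:3,:3])[0]
    return cv2.projectPoints(np.asarray(X,float).reshape(-1,1,3),r,T[:3,3],K(p),np.array(p["dist_coeffs"]))[0][:,0]
def save(p,name,s=1):
    im=p["pixels"][:,:,::-1]; cv2.imwrite("pics/"+name+".png",im)
E
python3 - <<'E'
from h import *
p=read_camera("top"); q=read_camera("scene")
np.set_printoptions(precision=1,suppress=True)
Z=dict(board=0,bin=0,reader=100,lens=64.5,cradle=0,rest=100,pocket_red=8,pocket_yellow=8,pocket_green=8,pocket_blue=8,case_red=6,case_yellow=6,case_green=6,case_blue=6,label_red=33.5,label_yellow=33.5,label_green=33.5,tape_roll=0,spray_can=0,glue_bottle=0,cutter=0)
for k,z in Z.items():
    print(k,end=': ')
    for c in (p,q):
        for l in landmark_of(c,k)[:2]: print(round(l["p"],2),np.round(l["uv"]),onz(c,l["uv"],z)[0][:2],end=' ; ')
        print('|',end=' ')
    print()
C=cloud(p)
for k in ("case_red","case_yellow","case_green","reader","bin","board"):
    for r in regions_of(p,k)[:2]:
        m=r["region"]; P=C[m]; z=P[:,2]; P=P[(p["depth"][m]>0)]
        top=P[P[:,2]>np.percentile(P[:,2],95)-8]
        print(k,round(r["p"],2),r["rect"],m.sum(),np.percentile(P[:,2],[2,50,95]),top.mean(0),top.min(0),top.max(0))
E
```

```text
board: 0.8 [314. 192.] [579.9 -99. ] ; | 0.81 [239. 255.] [569.9 -95.8] ; | 
bin: 0.84 [198. 192.] [569.9 228.8] ; 0.51 [428. 177.] [ 636.9 -431.7] ; | 0.92 [360. 238.] [556.8 238.9] ; | 
reader: 0.6 [391. 318.] [ 244.3 -280.8] ; 0.56 [432. 218.] [ 497.  -394.3] ; | 0.91 [122. 218.] [ 493.2 -387.4] ; 0.64 [163. 187.] [ 363.5 -292.8] ; | 
lens: 0.92 [354. 321.] [ 232.7 -195. ] ; 0.76 [426. 180.] [ 609.1 -397.7] ; | 0.92 [111. 260.] [ 606.7 -402.3] ; 0.91 [200. 180.] [ 292.3 -193.5] ; | 
cradle: 0.71 [272. 198.] [559.4  20.1] ; 0.59 [416. 222.] [ 502.5 -391. ] ; | 0.88 [133. 249.] [ 502.  -381.9] ; | 
rest: 0.79 [430. 215.] [ 504.  -390.6] ; | 0.92 [119. 220.] [ 500.7 -392.5] ; | 
pocket_red: 0.78 [273. 197.] [560.6  17.2] ; | 0.82 [285. 244.] [556.9  29.9] ; 0.57 [216. 311.] [ 754.3 -157.4] ; | 
pocket_yellow: 0.56 [297. 194.] [569.6 -50.7] ; 0.24 [177. 218.] [492.7 280.8] ; | 0.82 [254. 248.] [557.6 -54.6] ; | 
pocket_green: 0.41 [312. 196.] [568. -92.] ; | 0.89 [227. 255.] [ 575.6 -127.5] ; | 
pocket_blue: 0.35 [109. 269.] [347.1 456.4] ; | 0.92 [195. 263.] [ 592.1 -210.8] ; 0.62 [2
[... 1441 characters left out ...]
5] [521.3 183.1  47.3] [491.8 159.3  42.5] [550.1 207.4  52.8]
case_green 0.58 [203.4, 159.9, 222.2, 190.3] 560 [ 6.4 44.9 50.4] [620.5 188.1  47.3] [591.2 164.7  42.5] [648.2 211.4  54.6]
reader 0.86 [417.0, 172.3, 442.3, 259.7] 1307 [ -0.  111.4 116.9] [ 499.8 -386.9  113.7] [ 399.9 -415.5  108.9] [ 592.9 -367.6  124.4]
reader 0.79 [348.7, 292.3, 426.0, 335.0] 1067 [ 2.  32.9 48.2] [ 226.9 -228.3   46. ] [ 201.5 -261.1   40.7] [ 251.9 -197.3   52. ]
bin 0.63 [163.6, 156.5, 226.0, 231.2] 2896 [ 2.6 12.1 19.4] [559.1 229.5  17. ] [454.7 139.3  11.4] [667.3 321.7  49.9]
board 0.58 [250.2, 170.0, 382.3, 220.1] 4884 [ 5.4 15.9 21. ] [569.2 -96.1  18.2] [ 492.8 -279.8   13. ] [645.7  84.2  25.8]
```

```bash
cat >> h.py <<'E'
from scipy.spatial.transform import Rotation as Ro
np.set_printoptions(precision=3,suppress=True)
def Rt(yaw,pitch=0):
    # tool z down, tool y at world y rotated by yaw (reader/case x axis at yaw); pitch>0: nose down (fingers lean to robot)
    base=np.array([[-1,0,0],[0,1,0],[0,0,-1.]])
    return Ro.from_euler('z',yaw).as_matrix()@Ro.from_euler('y',pitch).as_matrix()@base
def rel(pos,R,s=None):
    s=s or sense(); R0=s["eef_rot"]
    d=R0.T@(np.asarray(pos)-s["tool_pos"])/10; w=Ro.from_matrix(R0.T@R).as_rotvec()
    print("shift cm",d.round(2),"rotvec",w.round(3),"| t",round(s["t"],1),"tcp",s["tool_pos"].round(1),"op",round(s["opening"],3),"F",s["force"].round(1))
E
python3 - <<'E'
from h import *
rel([560,180,260],Rt(0))
E
```

```text
shift cm [-42.11 -31.44  -4.14] rotvec [ 0.     0.    -0.462] | t 2.6 tcp [323.  649.1 218.6] op 1.002 F [-0.3 -0.4  0.1]
```

```bash
python3 -m pendant '[[-3,-2.2,-0.3,0,0,-0.04,-1],[-6.5,-4.9,-0.7,0,0,-0.08,-1],[-10,-7.5,-1,0,0,-0.12,-1],[-13.5,-10.1,-1.4,0,0,-0.16,-1],[-17,-12.7,-1.7,0,0,-0.2,-1],[-20.5,-15.3,-2,0,0,-0.24,-1],[-24,-17.9,-2.4,0,0,-0.28,-1],[-27.5,-20.5,-2.7,0,0,-0.32,-1],[-31,-23.1,-3.1,0,0,-0.36,-1],[-34.5,-25.7,-3.4,0,0,-0.4,-1],[-38,-28.4,-3.7,0,0,-0.43,-1],[-40.5,-30.2,-4,0,0,-0.45,-1]]'; python3 -m pendant '[[-1.2,-0.8,0,0,0,-0.012,-1],[-1.6,-1.2,-0.1,0,0,-0.012,-1],[-1.6,-1.2,-0.1,0,0,-0.012,-1]]'
python3 - <<'E'
from h import *
p=read_camera("wrist"); save(p,"w1"); rel([560,180,260],Rt(0))
E
```

```text
t: 3.65
tool_pos: [546.5, 206.0, 258.0]
eef_rot: [[-1.0, 0.01, 0.0], [0.01, 1.0, 0.0], [-0.0, 0.0, -1.0]]
force: [0.5, -0.0, -0.7]
opening: 0.999
t: 3.9
tool_pos: [562.7, 195.1, 258.8]
eef_rot: [[-1.0, 0.002, 0.001], [0.002, 1.0, 0.0], [-0.001, 0.0, -1.0]]
force: [0.7, 0.1, -0.3]
opening: 0.999
shift cm [ 0.16 -1.67 -0.14] rotvec [ 0.001 -0.    -0.   ] | t 4.0 tcp [561.6 196.7 258.6] op 1.002 F [-0.4 -0.1 -0.3]
```

View pics/w1.png

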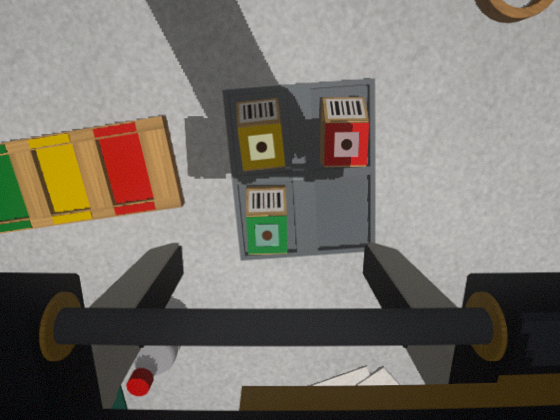

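```bash
cat >> h.py <<'E'
HUE=dict(red=[(0,8),(172,180)],yellow=[(20,35)],green=[(45,85)],blue=[(100,130)])
def cmask(p,c,smin=120,vmin=40):
    hsv=cv2.cvtColor(p["pixels"],cv2.COLOR_RGB2HSV); m=np.zeros(hsv.shape[:2],bool)
    for a,b in HUE[c]: m|=(hsv[:,:,0]>=a)&(hsv[:,:,0]<=b)
    return m&(hsv[:,:,1]>smin)&(hsv[:,:,2]>vmin)
def blobs(m,amin=150):
    n,l,st,ce=cv2.connectedComponentsWithStats(m.astype(np.uint8))
    return sorted([(st[i,4],l==i,ce[i]) for i in range(1,n) if st[i,4]>amin],key=lambda a:-a[0])
def rect_on(p,m,z):
    cs,_=cv2.findContours(m.astype(np.uint8),cv2.RETR_EXTERNAL,cv2.CHAIN_APPROX_NONE)
    c=max(cs,key=cv2.contourArea)[:,0].astype(float)
    W=onz(p,c,z)[:,:2]
    (cx,cy),(w,h),a=cv2.minAreaRect(W.astype(np.float32))
    a=(a+45)%90-45
    if abs(((cv2.minAreaRect(W.astype(np.float32))[2])-a)%180)>45: w,h=h,w
    return np.array([cx,cy]),w,h,a
E
python3 - <<'E'
from h import *
p=read_camera("wrist"); C=cloud(p)
for c in ("red","yellow","green"):
    for a,m,ce in blobs(cmask(p,c))[:3]:
        zz=np.median(C[m][:,2]); print(c,a,ce.round(),"z",zz.round(1),end=' ')
        for z in (46,18,8): print(z,rect_on(p,m,z)[:],end=' ')
        print()
E
```

```text
red 2663 [124. 169.] z 9.7 46 (array([550.622,  35.045]), 73.79802703857422, 44.855262756347656, 8.613927841186523) 18 (array([555.144,  23.006]), 79.24716186523438, 48.167274475097656, 8.613930702209473) 8 (array([556.759,  18.706]), 81.19322967529297, 49.350154876708984, 8.613927841186523) 
red 1266 [344. 145.] z 47.6 46 (array([524.74 , 274.748]), 45.79204559326172, 47.05152893066406, 0.6426998376846313) 18 (array([527.351, 280.407]), 49.1732063293457, 50.525691986083984, 0.6426897644996643) 8 (array([528.283, 282.429]), 50.380760192871094, 51.766502380371094, 0.642716109752655) 
red 553 [137. 383.] z 129.8 46 (array([835.278,  18.973]), 47.436058044433594, 29.677135467529297, -31.673206329345703) 18 (array([860.818,   5.746]), 50.9386100769043, 31.868431091308594, -31.67327880859375) 8 (array([869.94 ,   1.022]), 52.18958282470703, 32.65106201171875, -31.67315673828125) 
yellow 2920 [ 59. 173.] z 9.9 46 (array([556.203, -41.256]), 85.6794662475586, 49.25712203979492, 8.946382522583008) 18 (array([561.137, -58.929]), 92.00588989257812, 52.894161224365234, 8.946406364440918) 8 (arr
[... 865 characters left out ...]
.704635620117188) 8 (array([ 582.777, -126.005]), 87.47354125976562, 34.00312423706055, -11.704643249511719) 
green 928 [265. 235.] z 47.8 46 (array([627.17, 188.82]), 44.4339599609375, 45.783180236816406, 2.1635749340057373) 18 (array([637.344, 188.134]), 47.71485137939453, 49.16373062133789, 2.16361141204834) 8 (array([640.978, 187.889]), 48.886619567871094, 50.37104034423828, 2.1635496616363525) 
green 218 [ 14. 226.] z 19.6 46 (array([ 616.246, -104.584]), 9.19560432434082, 37.80196762084961, 8.591148376464844) 18 (array([ 625.614, -126.933]), 9.874558448791504, 40.59319305419922, 8.591198921203613) 8 (array([ 628.959, -134.915]), 10.11711311340332, 41.590030670166016, 8.591120719909668)
```

```bash
python3 -m pendant '[[0,-3,0,0,0,0,-1],[0,-6.5,0,0,0,0,-1],[0,-10,0,0,0,0,-1],[0,-13.5,0,0,0,0,-1],[0,-17,0,0,0,0,-1],[-0.5,-20.5,0,0,0,0,-1],[-1,-24,0,0,0,0,-1],[-1,-26.5,0,0,0,0,-1],[-1,-28,0,0,0,0,-1],[-1,-28,0,0,0,0,-1],[-1,-28,0,0,0,0,-1]]'
python3 - <<'E'
from h import *
p=read_camera("wrist"); save(p,"w2"); C=cloud(p)
for c in ("red","yellow","green","blue"):
    a,m,ce=blobs(cmask(p,c))[0]
    m2=m&(C[:,:,2]<14); b=blobs(m2)[0][1]
    print(c,a,ce.round(),"z",np.median(C[b][:,2]).round(1), rect_on(p,b,8),[x.round(1) for x in onz(p,[ce],12)])
m=(C[:,:,2]>15)&(C[:,:,2]<24); b=blobs(m)[0]; print(rect_on(p,b[1],18), np.median(C[b[1]][:,2]))
cv2.imwrite("pics/m2.png",b[1]*255)
rel([560,180,260],Rt(0))
E
```

```text
t: 4.92
tool_pos: [571.8, -82.4, 258.5]
eef_rot: [[-1.0, -0.001, -0.0], [-0.001, 1.0, 0.001], [0.0, 0.001, -1.0]]
force: [-0.2, 1.1, -0.2]
opening: 1.001
red 2877 [359. 160.] z 9.3 (array([556.732,  22.608]), 80.0431900024414, 51.496063232421875, 8.255857467651367) [array([554.7,  21.3,  12. ])]
yellow 3374 [291. 165.] z 9.4 (array([568.792, -58.016]), 80.27921295166016, 52.768856048583984, 8.375787734985352) [array([560.6, -59.2,  12. ])]
green 3117 [261. 370.] z 3.4 (array([871.247, -98.545]), 105.07110595703125, 127.8084945678711, 5.6097235679626465) [array([851.5, -97. ,  12. ])]
blue 2503 [160. 189.] z 9.7 (array([ 591.847, -218.303]), 79.29068756103516, 48.89407730102539, 8.41622543334961) [array([ 589.6, -217. ,   12. ])]
(array([573.569, -98.087]), 109.14327239990234, 355.0833740234375, 8.346260070800781) 18.66842860474395
shift cm [ 1.12 26.16 -0.11] rotvec [ 0.001 -0.     0.003] | t 5.0 tcp [571.9 -81.5 258.6] op 1.001 F [0.6 0.  1.2][ WARN:0@1.474] global loadsave.cpp:1063 imwrite_ Unsupported depth image for selected encoder is fallbacked to CV_8U.
```

View pics/w2.png

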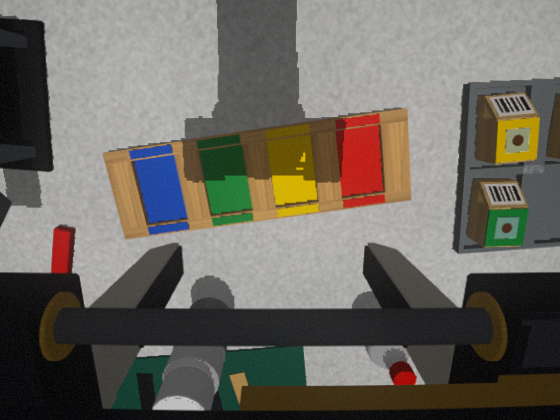

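View pics/m2.png

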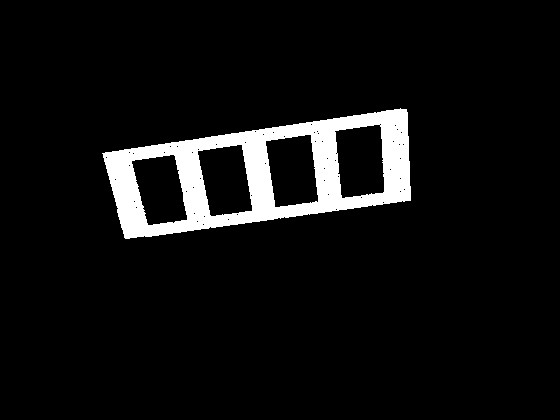

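Run:
```python
from h import *
rel([627,188.8,110],Rt(.038))
```

```text
shift cm [-5.58 27.   14.89] rotvec [ 0.001 -0.    -0.035] | t 5.0 tcp [571.9 -81.5 258.6] op 1.001 F [0.6 0.  1.2]
```

```bash
python3 -m pendant '[[-0.4,2,1,0,0,0,-1],[-1.1,5.2,2.8,0,0,-0.01,-1],[-1.7,8.4,4.6,0,0,-0.01,-1],[-2.4,11.6,6.4,0,0,-0.02,-1],[-3.1,14.8,8.2,0,0,-0.02,-0.6],[-3.7,18,10,0,0,-0.03,-0.4],[-4.4,21.2,11.8,0,0,-0.035,-0.4],[-5,24.4,13.6,0,0,-0.035,-0.4],[-5.4,26.2,14.5,0,0,-0.035,-0.4],[-5.58,27,14.9,0,0,-0.035,-0.4],[-5.58,27,14.9,0,0,-0.035,-0.4],[-5.58,27,14.9,0,0,-0.035,-0.4]]'
python3 - <<'E'
from h import *
rel([627,188.8,22],Rt(.038))
E
```

```text
t: 5.97
tool_pos: [627.1, 186.4, 109.9]
eef_rot: [[-0.999, -0.037, -0.0], [-0.037, 0.999, -0.0], [0.0, -0.0, -1.0]]
force: [-0.7, -0.9, 0.7]
opening: 0.698
shift cm [-0.    0.24  8.79] rotvec [-0.    -0.    -0.001] | t 6.0 tcp [627.1 186.4 109.9] op 0.698 F [-0.7 -0.9  0.7]
```

```bash
python3 -m pendant '[[0,0,2.5,0,0,0,-0.4],[0,0,5.5,0,0,0,-0.4],[0,0,7.8,0,0,0,-0.4],[0,0,8.8,0,0,0,-0.4],[0,0,8.8,0,0,0,-0.4],[0,0,8.8,0,0,0,1],[0,0,8.8,0,0,0,1],[0,0,8.8,0,0,0,1],[0,0,8.8,0,0,0,1],[0,0,8.8,0,0,0,1],[0,0,8.8,0,0,0,1]]' 25
python3 - <<'E'
from h import *
p=read_camera("wrist"); save(p,"w3");rel([591.8,-135.8,110],Rt(.1457))
E
```

```text
t: 6.88
tool_pos: [628.6, 186.2, 23.3]
eef_rot: [[-0.999, -0.035, 0.002], [-0.035, 0.999, 0.001], [-0.002, 0.001, -1.0]]
force: [-1.1, -0.0, 8.3]
opening: 0.492
shift cm [  4.79 -32.04  -8.7 ] rotvec [ 0.001  0.002 -0.111] | t 6.9 tcp [628.6 186.2  23.4] op 0.494 F [-0.6 -0.4  7.8]
```

View pics/w3.png

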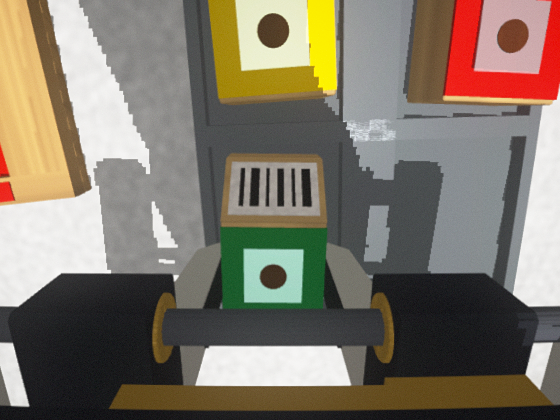

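```bash
python3 -m pendant '[[0,0,-1,0,0,0,1],[0,0,-3,0,0,0,1],[0,0,-5.5,0,0,0,1],[0,0,-7.5,0,0,0,1],[0,0,-8.7,0,0,0,1],[0,0,-8.7,0,0,0,1]]'
python3 - <<'E'
from h import *
p=read_camera("wrist"); save(p,"w4")
a,m,ce=[b for b in blobs(cmask(p,"green")) if abs(b[2][0]-272)<60][0]; C=cloud(p)
print(a,ce,np.median(C[m],0), sense()["tool_pos"])
rel([591.8,-135.8,110],Rt(.1457))
E
```

```text
t: 7.43
tool_pos: [629.1, 186.4, 112.0]
eef_rot: [[-0.999, -0.035, 0.004], [-0.035, 0.999, 0.001], [-0.004, 0.001, -1.0]]
force: [1.1, 1.1, -1.4]
opening: 0.496
5098 [273.156 262.86 ] [618.36  187.541 136.24 ] [628.288 186.194 110.176]
shift cm [  4.78 -32.05  -0.02] rotvec [ 0.001  0.003 -0.11 ] | t 7.5 tcp [628.3 186.2 110.2] op 0.492 F [-0.4  0.1 -2.2]
```

View pics/w4.png

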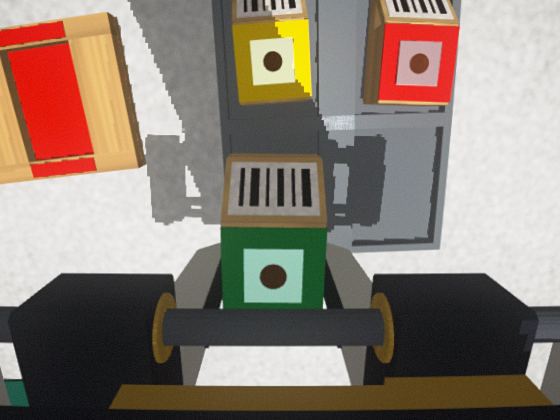

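```bash
python3 -m pendant '[[0.3,-2,0,0,0,-0.01,1],[0.7,-5,0,0,0,-0.02,1],[1.2,-8.3,0,0,0,-0.03,1],[1.7,-11.6,0,0,0,-0.04,1],[2.2,-14.9,0,0,0,-0.05,1],[2.7,-18.2,0,0,0,-0.06,1],[3.2,-21.5,0,0,0,-0.07,1],[3.7,-24.8,0,0,0,-0.08,1],[4.2,-28,0,0,0,-0.095,1],[4.5,-30.3,0,0,0,-0.105,1],[4.67,-31.6,0,0,0,-0.11,1],[4.67,-32.05,0,0,0,-0.11,1]]';python3 -m pendant '[[0,0,1,0,0,0,1],[0,0,2,0,0,0,1],[0,0,2,0,0,0,1],[0,0,2,0,0,0,1]]'
python3 - <<'E'
from h import *
rel([593,-135.7,25],Rt(.1457))
E
```

```text
t: 8.48
tool_pos: [591.1, -138.6, 107.6]
eef_rot: [[-0.99, -0.141, -0.002], [-0.141, 0.99, -0.0], [0.002, -0.0, -1.0]]
force: [0.5, 0.0, -1.6]
opening: 0.498
t: 8.82
tool_pos: [591.9, -133.7, 87.4]
eef_rot: [[-0.989, -0.147, -0.002], [-0.147, 0.989, 0.001], [0.002, 0.001, -1.0]]
force: [0.4, -0.6, -1.0]
opening: 0.492
shift cm [-0.09 -0.22  6.24] rotvec [ 0.001 -0.002  0.002] | t 8.8 tcp [ 591.9 -133.7   87.4] op 0.492 F [ 0.4 -0.6 -1. ]
```

```bash
python3 -m pendant '[[-0.1,-0.2,2,0,0,0,1],[-0.1,-0.2,4.5,0,0,0,1],[-0.1,-0.2,4.5,0,0,0,1],[-0.1,-0.2,4.5,0,0,0,1]]'
python3 - <<'E'
from h import *
rel([593,-135.7,25],Rt(.1457)); p=read_camera("wrist"); save(p,"w5"); rel([593,-135.7,25],Rt(.1457))
E
```

```text
t: 9.15
tool_pos: [593.0, -136.6, 43.0]
eef_rot: [[-0.989, -0.146, -0.003], [-0.146, 0.989, 0.001], [0.002, 0.001, -1.0]]
force: [-0.6, -0.3, -1.4]
opening: 0.494
shift cm [-0.02  0.08  1.8 ] rotvec [ 0.001 -0.002  0.001] | t 9.2 tcp [ 593.  -136.6   43. ] op 0.494 F [-0.6 -0.3 -1.4]
shift cm [0.05 0.13 1.9 ] rotvec [ 0.    -0.001  0.001] | t 9.2 tcp [ 593.7 -136.9   44. ] op 0.494 F [-0.  -0.2 -0.6]
```

View pics/w5.png

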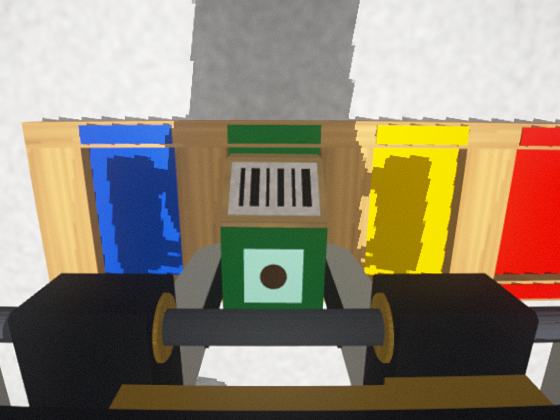

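```bash
python3 -m pendant '[[0,0.1,0.6,0,0,0,1],[0,0.1,1.2,0,0,0,1],[0,0.1,1.7,0,0,0,1],[0,0.1,1.9,0,0,0,1],[0,0.1,1.9,0,0,0,1],[0,0.1,1.9,0,0,0,1]]'
```

```text
t: 9.7
tool_pos: [593.5, -136.8, 25.3]
eef_rot: [[-0.989, -0.145, 0.0], [-0.145, 0.989, -0.0], [-0.0, -0.0, -1.0]]
force: [-1.5, 0.5, 6.0]
opening: 0.493
```

```bash
python3 -m pendant '[[0,0,0,0,0,0,-0.35],[0,0,0,0,0,0,-0.35],[0,0,0,0,0,0,-0.35],[0,0,0,0,0,0,-0.35],[0,0,-1.5,0,0,0,-0.35],[0,0,-4,0,0,0,-0.35],[0,0,-7,0,0,0,-0.35],[0,0,-9.5,0,0,0,-0.35],[0,0,-10,0,0,0,-0.35],[0,0,-10,0,0,0,-0.35]]'
python3 - <<'E'
from h import *
p=read_camera("wrist"); save(p,"w6"); rel([527,183.6,120],Rt(.1067))
a,m,ce=[b for b in blobs(cmask(p,"green")) if abs(b[2][0]-272)<100][0]; print(rect_on(p,m,48))
E
```

```text
t: 10.53
tool_pos: [594.5, -137.1, 126.6]
eef_rot: [[-0.99, -0.144, 0.004], [-0.144, 0.99, -0.001], [-0.003, -0.001, -1.0]]
force: [0.4, 0.7, -0.5]
opening: 0.673
shift cm [ 1.96 32.68  0.49] rotvec [-0.     0.001  0.038] | t 10.6 tcp [ 593.6 -137.   125.1] op 0.675 F [ 0.6  1.1 -0.7]
(array([ 592.003, -135.766]), 45.34611511230469, 45.894935607910156, 7.550891876220703)
```

View pics/w6.png

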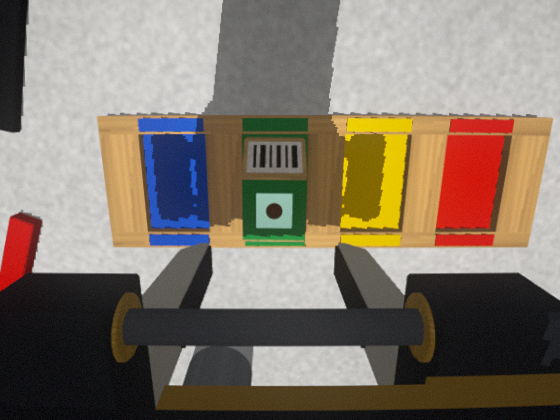

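```bash
python3 -m pendant '[[0.1,2,0,0,0,0,-0.35],[0.3,5,0,0,0,0.01,-0.35],[0.5,8.3,0,0,0,0.01,-0.35],[0.7,11.6,0,0,0,0.02,-0.35],[0.9,14.9,0,0,0,0.02,-0.35],[1.1,18.2,0,0,0,0.03,-0.35],[1.3,21.5,0,0,0,0.03,-0.35],[1.5,24.8,0,0,0,0.035,-0.35],[1.7,28,0,0,0,0.038,-0.35],[1.8,30.5,0,0,0,0.038,-0.35],[1.96,32.2,0,0,0,0.038,-0.35],[1.96,32.7,0,0,0,0.038,-0.35]]';python3 -m pendant '[[0,0,1,0,0,0,-0.35],[0,0,4,0,0,0,-0.35],[0,0,4,0,0,0,-0.35],[0,0,4,0,0,0,-0.35]]'
python3 - <<'E'
from h import *
p=read_camera("wrist"); save(p,"w7"); 
for c in ("yellow","red"):
    for a,m,ce in blobs(cmask(p,c))[:2]: print(c,a,ce.round(),rect_on(p,m,46))
rel([526.6,183.6,22],Rt(.1067))
E
```

```text
t: 11.58
tool_pos: [524.9, 187.2, 123.1]
eef_rot: [[-0.994, -0.112, -0.002], [-0.112, 0.994, 0.0], [0.002, 0.001, -1.0]]
force: [-0.6, -0.0, -0.0]
opening: 0.674
t: 11.92
tool_pos: [525.7, 181.6, 82.9]
eef_rot: [[-0.994, -0.105, -0.004], [-0.105, 0.994, -0.003], [0.004, -0.002, -1.0]]
force: [-0.0, 0.9, 0.6]
opening: 0.669
yellow 4769 [418. 394.] (array([636.31, 288.81]), 29.208284378051758, 237.0338592529297, 6.316354751586914)
yellow 3627 [274. 235.] (array([527.08 , 183.846]), 47.609642028808594, 46.713172912597656, 6.155479431152344)
red 5614 [ 47. 228.] (array([539.056,  41.984]), 60.86901092529297, 39.88577651977539, 8.247735977172852)
red 2994 [419. 241.] (array([525.082, 274.977]), 45.60417556762695, 47.05299758911133, 0.8029980063438416)
shift cm [-0.05  0.15  6.2 ] rotvec [-0.001 -0.002 -0.001] | t 12.0 tcp [526.4 182.1  84. ] op 0.672 F [-0.3  0.2  0.4]
```

View pics/w7.png

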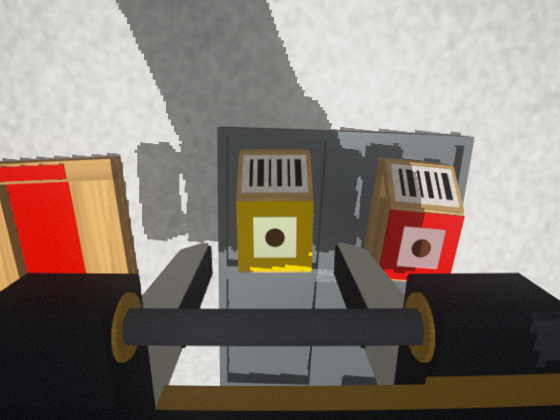

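```bash
python3 -m pendant '[[0,0.1,2,0,0,0,-0.35],[0,0.1,4,0,0,0,-0.35],[0,0.1,5.5,0,0,0,-0.35],[0,0.1,6,0,0,0,-0.35],[0,0.1,6,0,0,0,-0.35],[0,0.1,6,0,0,0,-0.35]]'; python3 -m pendant '[[0,0,0,0,0,0,1],[0,0,0,0,0,0,1],[0,0,0,0,0,0,1],[0,0,0,0,0,0,1],[0,0,0,0,0,0,1]]' 25;python3 -m pendant '[[0,0,-1,0,0,0,1],[0,0,-3,0,0,0,1],[0,0,-5.5,0,0,0,1],[0,0,-7.5,0,0,0,1],[0,0,-8.7,0,0,0,1],[0,0,-8.7,0,0,0,1]]'
python3 - <<'E'
from h import *
p=read_camera("wrist"); save(p,"w8"); 
a,m,ce=[b for b in blobs(cmask(p,"yellow")) if abs(b[2][0]-272)<60][0]; C=cloud(p)
print(a,ce,np.median(C[m],0), sense()["tool_pos"])
rel([580.1,-56.7,108],Rt(.1457))
E
```

```text
t: 12.47
tool_pos: [527.1, 184.5, 25.5]
eef_rot: [[-0.994, -0.106, 0.001], [-0.106, 0.994, 0.0], [-0.001, -0.0, -1.0]]
force: [-0.1, -0.4, 0.0]
opening: 0.672
t: 12.88
tool_pos: [527.1, 184.8, 25.6]
eef_rot: [[-0.994, -0.107, 0.001], [-0.107, 0.994, 0.0], [-0.001, 0.0, -1.0]]
force: [0.1, -1.8, 7.6]
opening: 0.493
t: 13.38
tool_pos: [527.7, 185.4, 114.7]
eef_rot: [[-0.994, -0.107, 0.004], [-0.107, 0.994, 0.002], [-0.004, 0.001, -1.0]]
force: [-0.2, 0.6, -2.1]
opening: 0.492
5229 [272.929 262.849] [517.795 185.459 136.823] [527.173 185.177 113.294]
shift cm [ -2.67 -24.62   0.51] rotvec [ 0.001  0.003 -0.039] | t 13.4 tcp [527.2 185.2 113.3] op 0.494 F [-0.4  0.5 -1.7]
```

View pics/w8.png

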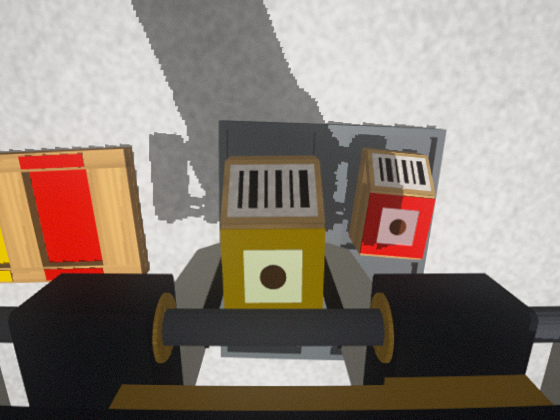

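```bash
python3 -m pendant '[[-0.2,-2,0,0,0,-0.005,1],[-0.5,-5,0,0,0,-0.01,1],[-0.9,-8.3,0,0,0,-0.015,1],[-1.3,-11.6,0,0,0,-0.02,1],[-1.6,-14.9,0,0,0,-0.025,1],[-2,-18.2,0,0,0,-0.03,1],[-2.3,-21,0,0,0,-0.035,1],[-2.5,-23.1,0,0,0,-0.039,1],[-2.67,-24.3,0,0,0,-0.039,1],[-2.67,-24.6,0,0,0,-0.039,1],[-2.67,-24.6,2,0,0,-0.039,1],[-2.67,-24.6,4,0,0,-0.039,1]]';python3 -m pendant '[[0,0,2,0,0,0,1],[0,0,2.6,0,0,0,1],[0,0,2.6,0,0,0,1],[0,0,2.6,0,0,0,1]]'
python3 - <<'E'
from h import *
rel([580.2,-56.7,27.5],Rt(.1457)); p=read_camera("wrist"); save(p,"w9"); rel([580.2,-56.7,27.5],Rt(.1457))
E
```

```text
t: 14.43
tool_pos: [580.0, -55.6, 71.7]
eef_rot: [[-0.989, -0.146, 0.002], [-0.146, 0.989, 0.001], [-0.002, 0.001, -1.0]]
force: [-0.1, 1.3, -1.2]
opening: 0.493
t: 14.77
tool_pos: [579.3, -55.6, 45.7]
eef_rot: [[-0.989, -0.147, -0.001], [-0.147, 0.989, 0.0], [0.001, 0.001, -1.0]]
force: [0.4, -0.3, -0.9]
opening: 0.494
shift cm [-0.07 -0.12  1.82] rotvec [ 0.001 -0.001  0.002] | t 14.8 tcp [579.3 -55.6  45.7] op 0.494 F [ 0.4 -0.3 -0.9]
shift cm [-0.03 -0.07  1.88] rotvec [0.    0.    0.001] | t 14.8 tcp [579.8 -56.   46.3] op 0.489 F [ 0.1 -0.7 -1.1]
```

View pics/w9.png

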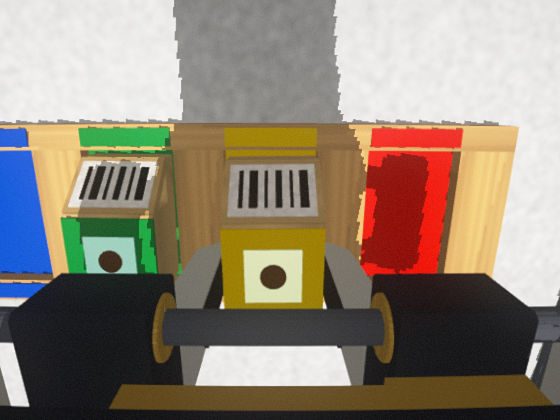

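```bash
python3 -m pendant '[[0,-0.08,0.6,0,0,0,1],[0,-0.08,1.2,0,0,0,1],[0,-0.08,1.6,0,0,0,1],[0,-0.08,1.8,0,0,0,1],[0,-0.08,1.9,0,0,0,1],[0,-0.08,1.9,0,0,0,1]]'
```

```text
t: 15.32
tool_pos: [579.4, -57.7, 27.4]
eef_rot: [[-0.989, -0.146, 0.0], [-0.146, 0.989, -0.0], [-0.0, -0.0, -1.0]]
force: [-2.0, -0.0, 9.2]
opening: 0.494
```

```bash
python3 -m pendant '[[0,0,0,0,0,0,-0.35],[0,0,0,0,0,0,-0.35],[0,0,0,0,0,0,-0.35],[0,0,0,0,0,0,-0.35],[0,0,-1.5,0,0,0,-0.35],[0,0,-4,0,0,0,-0.35],[0,0,-7,0,0,0,-0.35],[0,0,-9.2,0,0,0,-0.35],[0,0,-9.7,0,0,0,-0.35],[0,0,-9.7,0,0,0,-0.35],[0,0,-9.7,0,0,0,-0.35]]'
python3 - <<'E'
from h import *
p=read_camera("wrist"); save(p,"w10"); rel([525,275,85],Rt(.013))
for c in ("green","yellow"):
  a,m,ce=[b for b in blobs(cmask(p,c)) if abs(b[2][0]-272)<190][0]; print(c,ce,rect_on(p,m,48))
E
```

```text
t: 16.23
tool_pos: [579.4, -57.7, 123.3]
eef_rot: [[-0.989, -0.146, 0.0], [-0.146, 0.989, -0.0], [-0.0, -0.0, -1.0]]
force: [0.4, -0.5, 0.1]
opening: 0.674
shift cm [ 0.49 33.7   3.78] rotvec [ 0.    -0.001  0.133] | t 16.3 tcp [579.  -57.7 122.7] op 0.674 F [ 0.1 -0.  -0.5]
green [161.776 215.204] (array([ 592.236, -136.164]), 45.15122604370117, 46.24714279174805, 7.336312294006348)
yellow [455.485 392.877] (array([715.121, 110.779]), 34.68563461303711, 210.800537109375, 8.489856719970703)
```

View pics/w10.png

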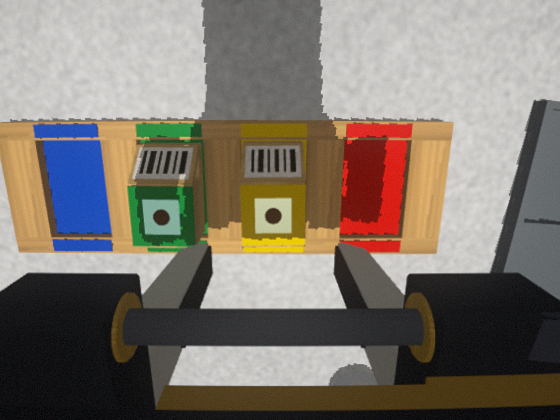

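Green and yellow are seated (tops at (162,215) and (273,215)). Now red.

```bash
python3 -m pendant '[[0,2,0,0,0,0.01,-0.35],[0.1,5,0,0,0,0.03,-0.35],[0.1,8.3,0,0,0,0.04,-0.35],[0.2,11.6,0,0,0,0.055,-0.35],[0.2,14.9,0,0,0,0.07,-0.35],[0.3,18.2,0,0,0,0.08,-0.35],[0.3,21.5,0,0,0,0.09,-0.35],[0.4,24.8,0,0,0,0.11,-0.35],[0.4,28.1,0,0,0,0.12,-0.35],[0.5,31,0,0,0,0.13,-0.35],[0.5,33,0.5,0,0,0.133,-0.35],[0.5,33.7,2,0,0,0.133,-0.35]]';python3 -m pendant '[[0,0,1,0,0,0,-0.35],[0,0,1.7,0,0,0,-0.35],[0,0,1.7,0,0,0,-0.35],[0,0,1.7,0,0,0,-0.35],[0,0,1.7,0,0,0,-0.35]]'
python3 - <<'E'
from h import *
p=read_camera("wrist"); save(p,"w11"); 
for c in ("red",):
    for a,m,ce in blobs(cmask(p,c))[:2]: print(c,a,ce.round(),rect_on(p,m,46))
rel([525,275,24],Rt(.013))
E
```

```text
t: 17.28
tool_pos: [524.7, 279.8, 103.3]
eef_rot: [[-1.0, -0.018, 0.001], [-0.018, 1.0, 0.002], [-0.001, 0.002, -1.0]]
force: [0.4, -0.0, 0.1]
opening: 0.673
t: 17.7
tool_pos: [526.0, 273.8, 86.7]
eef_rot: [[-1.0, -0.012, -0.0], [-0.012, 1.0, -0.001], [0.0, -0.001, -1.0]]
force: [-0.2, 0.8, -0.3]
opening: 0.676
red 3423 [272. 227.] (array([524.955, 274.68 ]), 45.51572799682617, 46.80290222167969, 0.830273449420929)
shift cm [0.11 0.09 6.31] rotvec [-0.     0.    -0.001] | t 17.8 tcp [526.1 274.1  87.1] op 0.677 F [-0.5  0.4 -1. ]
```

View pics/w11.png

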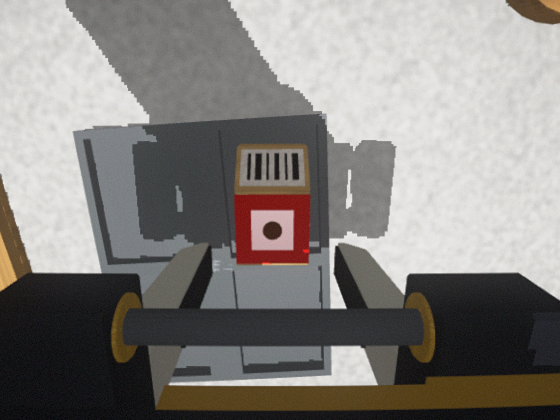

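```bash
python3 -m pendant '[[0.1,0,2,0,0,0,-0.35],[0.1,0,4,0,0,0,-0.35],[0.1,0,5.6,0,0,0,-0.35],[0.1,0,6.1,0,0,0,-0.35],[0.1,0,6.1,0,0,0,-0.35],[0.1,0,6.1,0,0,0,-0.35]]'; python3 -m pendant '[[0,0,0,0,0,0,1],[0,0,0,0,0,0,1],[0,0,0,0,0,0,1],[0,0,0,0,0,0,1],[0,0,0,0,0,0,1]]' 25;python3 -m pendant '[[0,0,-1,0,0,0,1],[0,0,-3,0,0,0,1],[0,0,-5.5,0,0,0,1],[0,0,-7.5,0,0,0,1],[0,0,-8.3,0,0,0,1],[0,0,-8.3,0,0,0,1],[0,0,-8.3,0,0,0,1]]'
python3 - <<'E'
from h import *
p=read_camera("wrist"); save(p,"w12"); 
a,m,ce=[b for b in blobs(cmask(p,"red")) if abs(b[2][0]-272)<60][0]; C=cloud(p)
print(a,ce,np.median(C[m],0), sense()["tool_pos"])
rel([568.7,22.5,108],Rt(.1457))
E
```

```text
t: 18.25
tool_pos: [524.9, 274.9, 26.3]
eef_rot: [[-1.0, -0.013, 0.0], [-0.013, 1.0, 0.0], [-0.0, 0.0, -1.0]]
force: [-0.6, -0.2, -0.6]
opening: 0.677
t: 18.67
tool_pos: [525.0, 275.0, 26.6]
eef_rot: [[-1.0, -0.013, 0.001], [-0.013, 1.0, 0.0], [-0.001, 0.0, -1.0]]
force: [-1.6, -0.8, 8.0]
opening: 0.492
t: 19.25
tool_pos: [524.5, 275.0, 108.8]
eef_rot: [[-1.0, -0.013, 0.001], [-0.013, 1.0, 0.0], [-0.001, 0.0, -1.0]]
force: [-0.4, -0.0, -1.3]
opening: 0.495
5228 [272.676 263.341] [515.712 276.217 129.873] [524.052 274.82  108.031]
shift cm [ -4.13 -25.29   0.01] rotvec [-0.    -0.001 -0.132] | t 19.3 tcp [524.1 274.8 108. ] op 0.494 F [-0.2 -0.5 -1.9]
```

View pics/w12.png

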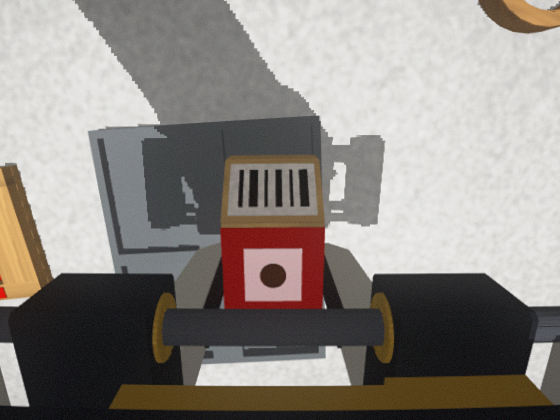

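```bash
python3 -m pendant '[[-0.3,-2,0,0,0,-0.01,1],[-0.8,-5,0,0,0,-0.03,1],[-1.3,-8.3,0,0,0,-0.045,1],[-1.9,-11.6,0,0,0,-0.06,1],[-2.4,-14.9,0,0,0,-0.08,1],[-3,-18.2,0,0,0,-0.1,1],[-3.5,-21.2,0,0,0,-0.115,1],[-3.8,-23.6,0,0,0,-0.13,1],[-4.1,-25,0,0,0,-0.132,1],[-4.1,-25.3,0,0,0,-0.132,1],[-4.1,-25.3,2,0,0,-0.132,1],[-4.1,-25.3,4,0,0,-0.132,1]]';python3 -m pendant '[[0,0,1.5,0,0,0,1],[0,0,1.9,0,0,0,1],[0,0,1.9,0,0,0,1],[0,0,1.9,0,0,0,1]]'
python3 - <<'E'
from h import *
rel([568.5,22.5,28.5],Rt(.1457)); p=read_camera("wrist"); save(p,"w13"); rel([568.5,22.5,28.5],Rt(.1457))
E
```

```text
t: 20.3
tool_pos: [569.1, 23.0, 68.0]
eef_rot: [[-0.99, -0.144, 0.001], [-0.144, 0.99, 0.001], [-0.001, 0.001, -1.0]]
force: [-0.4, 0.1, -2.9]
opening: 0.492
t: 20.63
tool_pos: [568.6, 23.4, 49.4]
eef_rot: [[-0.989, -0.146, -0.001], [-0.146, 0.989, 0.0], [0.001, 0.0, -1.0]]
force: [0.3, 0.8, -1.0]
opening: 0.495
shift cm [ 0.02 -0.08  2.09] rotvec [ 0.    -0.001  0.   ] | t 20.6 tcp [568.6  23.4  49.4] op 0.495 F [ 0.3  0.8 -1. ]
shift cm [ 0.06 -0.06  2.15] rotvec [0. 0. 0.] | t 20.7 tcp [569.   23.2  50. ] op 0.495 F [ 0.2 -0.5 -1.4]
```

View pics/w13.png

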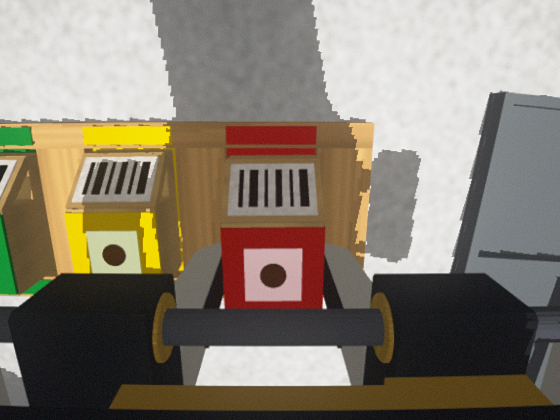

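```bash
python3 -m pendant '[[0,-0.1,0.6,0,0,0,1],[0,-0.1,1.2,0,0,0,1],[0,-0.1,1.8,0,0,0,1],[0,-0.1,2.1,0,0,0,1],[0,-0.1,2.2,0,0,0,1],[0,-0.1,2.2,0,0,0,1]]'
```

```text
t: 21.18
tool_pos: [569.0, 21.5, 28.1]
eef_rot: [[-0.989, -0.145, 0.0], [-0.145, 0.989, -0.0], [-0.0, -0.0, -1.0]]
force: [-2.1, -0.3, 6.7]
opening: 0.494
```

```bash
python3 -m pendant '[[0,0,0,0,0,0,-0.35],[0,0,0,0,0,0,-0.35],[0,0,0,0,0,0,-0.35],[0,0,0,0,0,0,-0.35],[0,0,-1.5,0,0,0,-0.35],[0,0,-4,0,0,0,-0.35],[0,0,-7.5,0,0,0,-0.35],[0,0,-11,0,0,0,-0.35],[0,0,-14,0,0,0,-0.35],[0,0,-15,0,0,0,-0.35],[0,0,-15,0,0,0,-0.35]]'
python3 - <<'E'
from h import *
p=read_camera("wrist"); save(p,"w14"); rel([573,-60,200],Rt(.1457))
for c in ("green","yellow","red"):
  for a,m,ce in [b for b in blobs(cmask(p,c)) if b[2][1]<300]: print(c,ce,a,rect_on(p,m,48))
C=cloud(p);m=(C[:,:,2]>14)&(C[:,:,2]<24); b=blobs(m)[0]; print(rect_on(p,b[1],18), np.median(C[b[1]][:,2]))
E
```

```text
t: 22.1
tool_pos: [570.5, 21.6, 180.4]
eef_rot: [[-0.99, -0.144, 0.005], [-0.144, 0.99, 0.0], [-0.005, -0.0, -1.0]]
force: [1.1, 0.7, -0.8]
opening: 0.676
shift cm [ 0.83 -8.12 -2.16] rotvec [-0.     0.002 -0.001] | t 22.1 tcp [569.5  21.6 178.4] op 0.678 F [ 0.1 -0.7 -0.1]
green [ 92.164 192.76 ] 1702 (array([ 592.015, -136.323]), 44.67550277709961, 46.893192291259766, 8.075875282287598)
green [100.501 123.275] 549 (array([ 529.223, -130.028]), 8.22159481048584, 45.14337158203125, 7.782104015350342)
green [115.798 222.091] 307 (array([ 614.157, -117.618]), 8.513653755187988, 45.25825500488281, 8.468779563903809)
yellow [184.248 197.506] 2382 (array([582.967, -53.904]), 57.16094207763672, 54.28608703613281, 12.492688179016113)
yellow [185.985 122.543] 661 (array([519.144, -57.702]), 9.790336608886719, 46.39535140991211, 8.047630310058594)
yellow [207.391 160.025] 396 (array([559.768, -49.647]), 70.54728698730469, 45.005672454833984, 9.214409828186035)
red [274.222 186.322] 2015 (array([552.914,  20.441]), 76.13835144042969, 47.199703216552734, 8.335291862487793)
red [273.68  122.523] 660 (array([508.37 ,  14.168]), 8.942660331726074, 45.819149017333984, 8.330760955810547)
red [273.761 222.878] 343 (array([595.184,  26.906]), 5.657885551452637, 45.72914123535156, 8.356813430786133)
(array([572.092, -87.917]), 108.73186492919922, 334.5216979980469, 8.200183868408203) 18.749726515906275
```

View pics/w14.png

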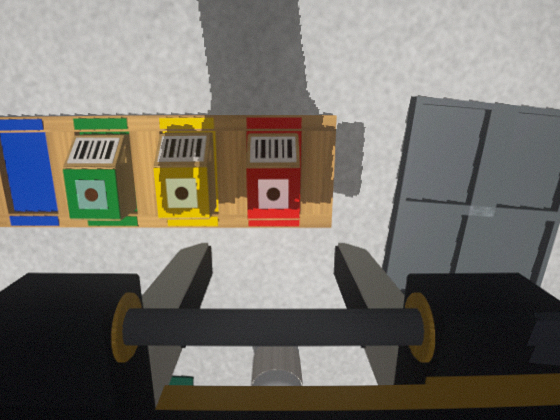

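```bash
python3 -m pendant '[[2,0,0,0,0,0,-0.35],[5,0.3,0,0,0,0,-0.35],[8.5,0.6,0,0,0,0,-0.35],[12,0.9,0.5,0,0,0,-0.35],[15,1,2,0,0,0,-0.35],[16.5,1,3.5,0,0,0,-0.35],[17,1,4.5,0,0,0,-0.35],[17,1,4.5,0,0,0,-0.35],[17,1,4.5,0,0,0,-0.35]]'
python3 - <<'E'
from h import *
rel([402,-4,135],Rt(.1457)); print(sense()["joint_positions"])
E
```

```text
t: 22.9
tool_pos: [398.6, 6.9, 131.6]
eef_rot: [[-0.989, -0.145, -0.003], [-0.145, 0.989, -0.0], [0.003, 0.0, -1.0]]
force: [0.1, 0.1, -0.3]
opening: 0.679
shift cm [-0.18 -1.13 -0.34] rotvec [ 0.    -0.003 -0.   ] | t 22.9 tcp [398.6   6.9 131.6] op 0.679 F [ 0.1  0.1 -0.3]
[-0.05   0.381 -0.144  2.395  0.145  0.376  1.396]
```

```bash
python3 -m pendant '[[0,0,-2,0,0,0,-0.35],[0,-1,-5,0,0,0.01,-0.35],[-1,-3,-8,0,0,0.02,-0.35],[-1.8,-6,-10,0,0,0.03,-0.35],[-2.8,-9.5,-11,0,0,0.05,-0.35],[-3.7,-13,-12,0,0,0.06,-0.35],[-4.6,-16.5,-13,0,0,0.08,-0.35],[-5.5,-20,-14,0,0,0.1,-0.35],[-6,-23.5,-15,0,0,0.11,-0.35],[-6,-27,-16,0,0,0.12,-0.35],[-6,-30.5,-17,0,0,0.14,-0.35],[-6,-34,-17,0,0,0.145,-0.35]]'
python3 - <<'E'
from h import *
rel([500,-390,300],Rt(0))
E
```

```text
t: 23.9
tool_pos: [509.3, -323.3, 304.9]
eef_rot: [[-1.0, 0.001, 0.003], [0.001, 1.0, -0.001], [-0.003, -0.001, -1.0]]
force: [0.6, 0.6, -0.1]
opening: 0.672
shift cm [ 0.93 -6.67  0.49] rotvec [-0.001  0.003 -0.001] | t 23.9 tcp [ 509.3 -323.3  304.9] op 0.672 F [ 0.6  0.6 -0.1]
```

```bash
python3 -m pendant '[[0.5,-2.5,0,0,0,0,-0.35],[0.9,-5,0,0,0,0,-0.35],[0.9,-6,0,0,0,0,-0.35],[0.9,-6,0,0,0,0,-0.35],[0.9,-6,0,0,0,0,-0.35],[0.9,-6,0,0,0,0,-0.35]]'
python3 - <<'E'
from h import *
p=read_camera("wrist"); save(p,"w15"); print(sense()["tool_pos"])
for k,z in dict(reader=100,lens=64.5,rest=100,cradle=0).items():
    for l in landmark_of(p,k)[:2]: print(k,round(l["p"],2),l["uv"],onz(p,l["uv"],z)[0])
C=cloud(p)
for r in regions_of(p,"reader")[:1]:
    m=r["region"]; print(r["p"],r["rect"]); P=C[m]; print(np.percentile(P[:,2],[2,25,50,75,98]))
    mm=m&(C[:,:,2]>108)
    print(rect_on(p,mm,113))
m=(C[:,:,2]>8)&(C[:,:,2]<15);
E
```

```text
t: 24.4
tool_pos: [499.7, -379.0, 302.6]
eef_rot: [[-1.0, -0.002, 0.0], [-0.002, 1.0, 0.001], [-0.0, 0.001, -1.0]]
force: [-0.3, 0.2, -0.9]
opening: 0.672
[ 499.751 -378.881  302.759]
reader 0.97 [257.4, 186.1] [ 505.281 -394.155  100.   ]
reader 0.26 [500.3, 216.9] [ 539.335 -122.681  100.   ]
lens 0.92 [255.2, 260.0] [ 607.04  -399.335   64.5  ]
rest 0.87 [262.2, 187.3] [ 506.586 -389.     100.   ]
cradle 0.91 [264.8, 169.0] [ 502.799 -388.4      0.   ]
cradle 0.61 [450.3, 213.1] [ 564.147 -127.27     0.   ]
0.55 [237.3, 82.4, 286.4, 280.7]
[ 87.787 112.712 113.523 114.237 120.075]
(array([ 497.348, -384.381]), 193.16348266601562, 44.1183967590332, -6.6630401611328125)
```

View pics/w15.png

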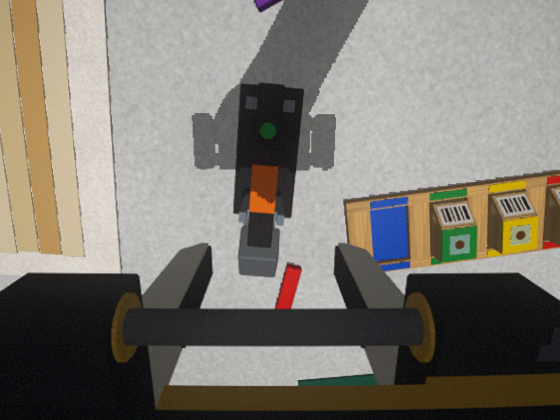

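Run:
```python
from h import *
p=read_camera("wrist"); C=cloud(p); hsv=cv2.cvtColor(p["pixels"],cv2.COLOR_RGB2HSV)
m=(hsv[:,:,0]>=8)&(hsv[:,:,0]<=18)&(hsv[:,:,1]>180); b=blobs(m&(C[:,:,2]>100))[0]; print(b[0],b[2],rect_on(p,b[1],113), np.median(C[b[1]],0))
m=(C[:,:,2]>109)&(C[:,:,2]<119)
b=blobs(m)[0][1]
rows=[]
for v in range(80,285,8):
    u=np.where(b[v])[0]
    if len(u)>5:
        W=onz(p,[[u.min()-.5,v],[u.max()+.5,v]],113); rows.append([v,u.min(),u.max(),W[:,0].mean(),W[0,1],W[1,1],W[:,1].mean()])
print(np.array(rows).round(1))
r=np.array(rows);
```

```text
1182 [264.261 189.238] (array([ 505.694, -387.978]), 50.57106399536133, 26.551904678344727, -4.3755035400390625) [ 505.218 -387.969  113.901]
[[  88.   259.   285.   405.  -393.  -366.8 -379.9]
 [  96.   259.   284.   412.5 -393.  -367.7 -380.3]
 [ 104.   258.   284.   420.  -394.  -367.6 -380.8]
 [ 112.   257.   283.   427.6 -395.1 -368.5 -381.8]
 [ 120.   257.   282.   435.3 -395.2 -369.4 -382.3]
 [ 128.   256.   282.   443.1 -396.2 -369.4 -382.8]
 [ 136.   256.   281.   450.9 -396.3 -370.3 -383.3]
 [ 144.   255.   280.   458.9 -397.4 -371.2 -384.3]
 [ 152.   255.   279.   466.9 -397.5 -372.2 -384.9]
 [ 160.   254.   279.   475.  -398.6 -372.1 -385.4]
 [ 168.   253.   278.   483.2 -399.7 -373.1 -386.4]
 [ 176.   253.   278.   491.5 -399.8 -373.1 -386.5]
 [ 184.   252.   277.   499.9 -401.  -374.  -387.5]
 [ 192.   252.   276.   508.4 -401.1 -375.  -388.1]
 [ 200.   251.   276.   517.  -402.3 -375.  -388.6]
 [ 208.   250.   275.   525.7 -403.5 -376.  -389.7]
 [ 216.   250.   274.   534.5 -403.6 -377.  -390.3]
 [ 224.   250.   273.   543.5 -403.8 -378.1 -390.9]
 [ 232.   249.   272.   552.5 -405.  -379.1 -392.1]
 [ 240.   249.   272.   561.7 -405.1 -379.1 -392.1]
 [ 248.   240.   279.   571.  -415.1 -371.5 -393.3]
 [ 256.   239.   279.   580.4 -416.4 -371.4 -393.9]
 [ 264.   242.   277.   590.  -413.4 -373.5 -393.5]]
```

Run:
```python
from h import *
rel([513.7,-388.6,140],Rt(-.077))
```

```text
shift cm [-1.45 -0.83 16.29] rotvec [-0.     0.     0.078] | t 24.8 tcp [ 499.2 -380.3  302.9] op 0.678 F [-0.8 -0.  -0.6]
```

```bash
python3 -m pendant '[[-0.5,-0.3,2,0,0,0.03,-0.35],[-1,-0.6,5,0,0,0.05,-0.35],[-1.4,-0.8,8.5,0,0,0.078,-0.35],[-1.4,-0.8,12,0,0,0.078,-0.35],[-1.4,-0.8,15,0,0,0.078,-0.35],[-1.4,-0.8,16.3,0,0,0.078,-0.35],[-1.4,-0.8,16.3,0,0,0.078,-0.35],[-1.4,-0.8,16.3,0,0,0.078,-0.35],[-1.4,-0.8,16.3,0,0,0.078,-0.35]]'
python3 - <<'E'
from h import *
rel([513.7,-388.6,82],Rt(-.077)); p=read_camera("wrist"); save(p,"w16"); C=cloud(p); hsv=cv2.cvtColor(p["pixels"],cv2.COLOR_RGB2HSV)
m=(hsv[:,:,0]>=8)&(hsv[:,:,0]<=18)&(hsv[:,:,1]>180); b=blobs(m&(C[:,:,2]>100))[0]; print(b[0],b[2],rect_on(p,b[1],113), np.median(C[b[1]],0))
E
```

```text
t: 25.5
tool_pos: [513.6, -389.3, 141.0]
eef_rot: [[-0.997, 0.078, 0.002], [0.078, 0.997, -0.001], [-0.002, -0.001, -1.0]]
force: [-0.3, -1.3, -0.3]
opening: 0.679
shift cm [0.01 0.07 5.9 ] rotvec [-0.001  0.002 -0.001] | t 25.5 tcp [ 513.6 -389.3  141. ] op 0.679 F [-0.3 -1.3 -0.3]
3725 [272.252 223.503] (array([ 505.76 , -387.625]), 50.391448974609375, 26.5748291015625, -4.36871337890625) [ 503.918 -387.444  113.834]
```

View pics/w16.png

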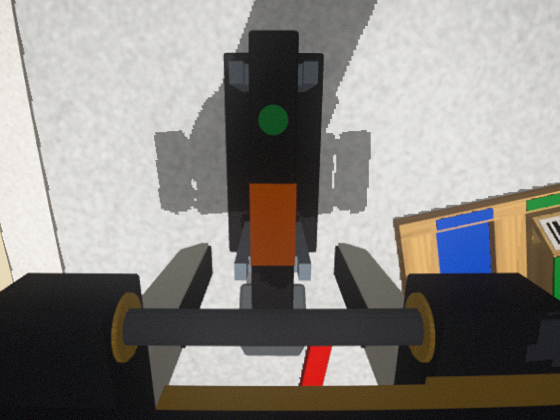

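```bash
python3 -m pendant '[[0,0.08,1.5,0,0,0,-0.35],[0,0.08,3.5,0,0,0,-0.35],[0,0.08,5.2,0,0,0,-0.35],[0,0.08,5.9,0,0,0,-0.35],[0,0.08,5.9,0,0,0,-0.35],[0,0.08,5.9,0,0,0,-0.35]]';python3 -m pendant '[[0,0,0,0,0,0,1],[0,0,0,0,0,0,1],[0,0,0,0,0,0,1],[0,0,0,0,0,0,1],[0,0,0,0,0,0,1],[0,0,0,0,0,0,1],[0,0,0,0,0,0,1]]' 40
python3 - <<'E'
from h import *
p=read_camera("wrist"); save(p,"w17");C=cloud(p); hsv=cv2.cvtColor(p["pixels"],cv2.COLOR_RGB2HSV)
m=(hsv[:,:,0]>=8)&(hsv[:,:,0]<=18)&(hsv[:,:,1]>180); b=blobs(m&(C[:,:,2]>100))[0]; print(b[0],b[2],rect_on(p,b[1],113), np.median(C[b[1]],0))
print(sense()["joint_positions"])
E
```

```text
t: 26.05
tool_pos: [513.4, -388.4, 81.7]
eef_rot: [[-0.997, 0.078, 0.001], [0.078, 0.997, -0.001], [-0.001, -0.0, -1.0]]
force: [-0.3, 0.3, 0.3]
opening: 0.675
t: 26.63
tool_pos: [513.1, -388.2, 80.9]
eef_rot: [[-0.997, 0.078, 0.0], [0.078, 0.997, -0.0], [-0.0, -0.0, -1.0]]
force: [-1.1, -0.4, 3.3]
opening: 0.277
5970 [272.671 260.618] (array([ 501.63 , -385.792]), 42.923221588134766, 26.901592254638672, -4.2735748291015625) [ 500.109 -385.783  113.796]
[ 0.567  0.668 -0.011  1.899  0.013  0.574  2.04 ]
```

View pics/w17.png

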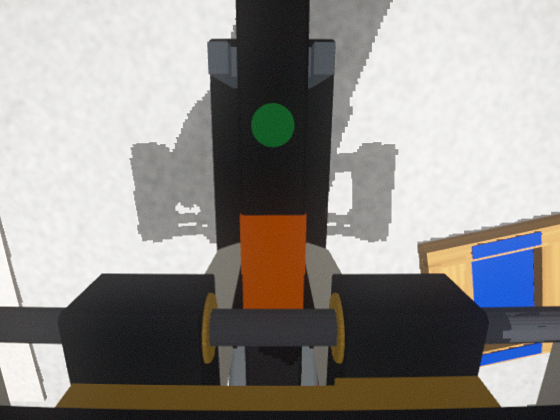

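```bash
python3 -m pendant '[[0,0,-0.5,0,0,0,1],[0,0,-1.5,0,0,0,1],[0,0,-3,0,0,0,1],[0,0,-5,0,0,0,1],[0,0,-7.5,0,0,0,1],[0,0,-10,0,0,0,1],[0,0,-11.5,0,0,0,1],[0,0,-12,0,0,0,1],[0,0,-12,0,0,0,1],[0,0,-12,0,0,0,1]]'
python3 - <<'E'
from h import *
p=read_camera("wrist"); save(p,"w18");C=cloud(p); hsv=cv2.cvtColor(p["pixels"],cv2.COLOR_RGB2HSV)
m=(hsv[:,:,0]>=8)&(hsv[:,:,0]<=18)&(hsv[:,:,1]>180); b=blobs(m&(C[:,:,2]>100))[0]; print(b[0],b[2],np.median(C[b[1]],0))
for v in range(10,300,30):
  print(v,C[v,272].round(1),end=' ')
rel([410,-10,200],Rt(.1457))
E
```

```text
t: 27.52
tool_pos: [512.7, -387.8, 200.4]
eef_rot: [[-0.997, 0.078, -0.0], [0.078, 0.997, 0.0], [0.0, 0.0, -1.0]]
force: [0.1, 0.3, -2.7]
opening: 0.273
5892 [272.817 261.073] [ 499.968 -385.283  233.289]
10 [ 406.1 -378.3  231.7] 40 [ 416.3 -379.1  233.6] 70 [ 426.3 -379.9  233.6] 100 [ 436.5 -380.7  232.1] 130 [ 447.3 -381.5  234.6] 160 [ 458.5 -382.4  233.6] 190 [ 470.1 -383.3  233.7] 220 [ 482.3 -384.3  233.9] 250 [ 495.3 -385.3  233.3] 280 [ 508.5 -386.3  233.8] shift cm [13.15 36.85  0.02] rotvec [ 0.001 -0.001 -0.223] | t 27.6 tcp [ 512.5 -387.6  199.7] op 0.277 F [ 0.2  0.3 -2.7]
```

View pics/w18.png

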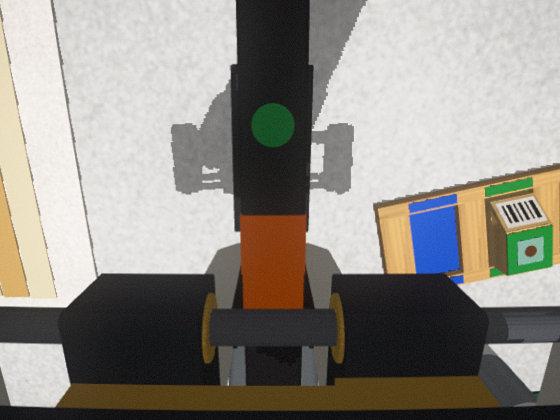

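```bash
python3 -m pendant '[[0.6,1.5,0,0,0,-0.01,1],[1.6,4.3,0,0,0,-0.03,1],[2.8,7.7,0,0,0,-0.05,1],[4,11.1,0,0,0,-0.07,1],[5.2,14.5,0,0,0,-0.09,1],[6.4,17.9,0,0,0,-0.11,1],[7.6,21.3,0,0,0,-0.13,1],[8.8,24.7,0,0,0,-0.15,1],[10,28.1,0,0,0,-0.17,1],[11.2,31.5,0,0,0,-0.19,1],[12.4,34.9,0,0,0,-0.21,1],[13.1,36.4,0,0,0,-0.223,1]]'; python3 -m pendant '[[0,0.4,1,0,0,0,1],[0,0.4,2,0,0,0,1],[0,0.4,2,0,0,0,1]]'
python3 - <<'E'
from h import *
rel([386,-4.5,105],Rt(.1457))
q=read_camera("scene"); save(q,"s2")
for k,z in dict(label_red=35.5,label_yellow=35.5,label_green=35.5).items():
    for l in landmark_of(q,k)[:2]: print(k,round(l["p"],2),l["uv"],onz(q,l["uv"],z)[0])
p=read_camera("wrist");save(p,"w19")
E
```

```text
t: 28.57
tool_pos: [408.8, -11.4, 199.8]
eef_rot: [[-0.989, -0.149, -0.002], [-0.149, 0.989, 0.001], [0.002, 0.001, -1.0]]
force: [0.8, -0.5, -1.8]
opening: 0.279
t: 28.82
tool_pos: [408.7, -10.5, 178.9]
eef_rot: [[-0.989, -0.146, -0.004], [-0.146, 0.989, -0.0], [0.004, 0.0, -1.0]]
force: [-0.3, -0.9, -0.9]
opening: 0.276
shift cm [2.13 0.92 7.39] rotvec [ 0.    -0.004  0.001] | t 28.8 tcp [408.7 -10.5 178.9] op 0.276 F [-0.3 -0.9 -0.9]
label_red 0.75 [283.4, 231.0] [533.465  28.962  35.5  ]
label_yellow 0.73 [250.6, 240.0] [555.831 -61.613  35.5  ]
label_green 0.57 [218.2, 242.2] [ 551.254 -146.503   35.5  ]
```

View pics/s2.png

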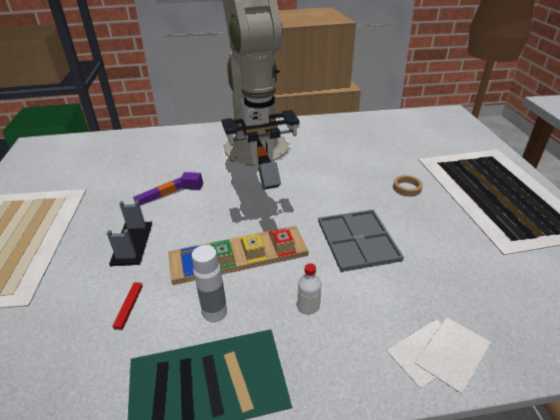

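View pics/w19.png

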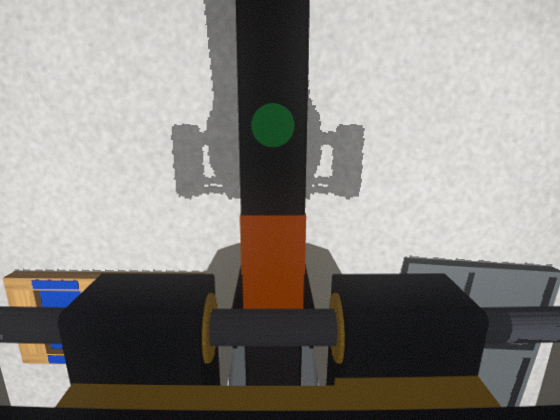

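```bash
python3 -m pendant '[[0.4,0.3,1.5,0,0,0,1],[1,0.6,3.5,0,0,0,1],[1.6,0.9,5.5,0,0,0,1],[2.1,0.9,7,0,0,0,1],[2.1,0.9,7.4,0,0,0,1],[2.1,0.9,7.4,0,0,0,1],[2.1,0.9,7.4,0,0,0,1]]'
python3 - <<'E'
from h import *
rel([386,-4.5,105],Rt(.1457)); print(sense()["joint_positions"])
p=read_camera("wrist");save(p,"w20"); q=read_camera("scene"); save(q,"s3")
E
```

```text
t: 29.65
tool_pos: [388.7, -5.3, 107.1]
eef_rot: [[-0.99, -0.144, 0.001], [-0.144, 0.99, -0.0], [-0.001, -0.0, -1.0]]
force: [-0.4, 0.4, -0.6]
opening: 0.279
shift cm [0.26 0.11 0.21] rotvec [-0.     0.001 -0.001] | t 29.6 tcp [388.7  -5.3 107.1] op 0.279 F [-0.4  0.4 -0.6]
[-0.071  0.425 -0.083  2.444  0.127  0.275  1.446]
```

View pics/s3.png

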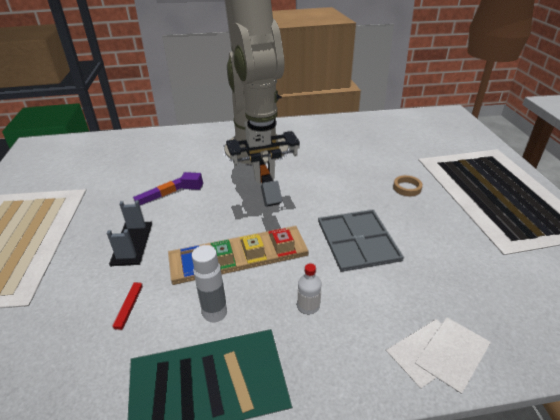

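View pics/w20.png

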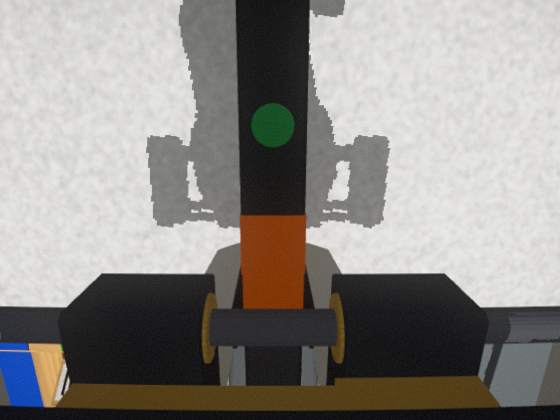

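```bash
python3 -m pendant '[[0.2,0.1,0.2,0,0,0,1],[0.2,0.1,0.2,0,0,0,1],[0.2,0.1,0.2,0,0,0,1],[0.2,0.1,0.2,0,0,0,1],[0.2,0.1,0.2,0,0,0,1],[0.2,0.1,0.2,0,0,0,1]]'
python3 - <<'E'
from h import *
rel([386,-4.5,105],Rt(.1457))
q=read_camera("top"); save(q,"t2"); C=cloud(q)
for k,z in dict(label_red=35.5,label_yellow=35.5,label_green=35.5,lens=90).items():
    for l in landmark_of(q,k)[:2]: print(k,round(l["p"],2),l["uv"],onz(q,l["uv"],z)[0])
s=sense();TT=s["tool_pos"];
im=q["pixels"].copy()
L=TT+s["eef_rot"]@np.array([-95.9,0,16.4]); A=L+s["eef_rot"]@np.array([-.707,0,.707])*75
print("lens",L,"aim",A); 
for X,c in ((L,(255,0,255)),(A,(0,255,255)),((532.2,16.7,35.5),(255,255,255))):
    u=proj(q,X)[0]; print(u); cv2.circle(im,tuple(int(round(a)) for a in u),1,c,-1)
cv2.imwrite("pics/t2c.png",cv2.resize(im[130:270,220:400,::-1],None,fx=4,fy=4,interpolation=cv2.INTER_NEAREST))
E
```

```text
t: 30.25
tool_pos: [386.0, -4.5, 104.8]
eef_rot: [[-0.989, -0.145, 0.0], [-0.145, 0.989, -0.0], [-0.0, -0.0, -1.0]]
force: [0.3, -0.6, -2.5]
opening: 0.278
shift cm [-0.   -0.   -0.02] rotvec [-0.     0.    -0.001] | t 30.2 tcp [386.   -4.5 104.8] op 0.278 F [ 0.3 -0.6 -2.5]
label_red 0.7 [273.9, 203.8] [535.234  13.68   35.5  ]
label_yellow 0.66 [299.3, 201.9] [542.602 -55.262  35.5  ]
label_green 0.97 [331.5, 195.1] [ 564.346 -143.342   35.5  ]
lens 0.37 [275.3, 222.3] [475.715   9.593  90.   ]
lens [480.787   9.426  88.265] aim [533.254  17.096  35.239]
[275.4   220.452]
[272.62  204.497]
[272.758 204.862]
```

View pics/t2c.png

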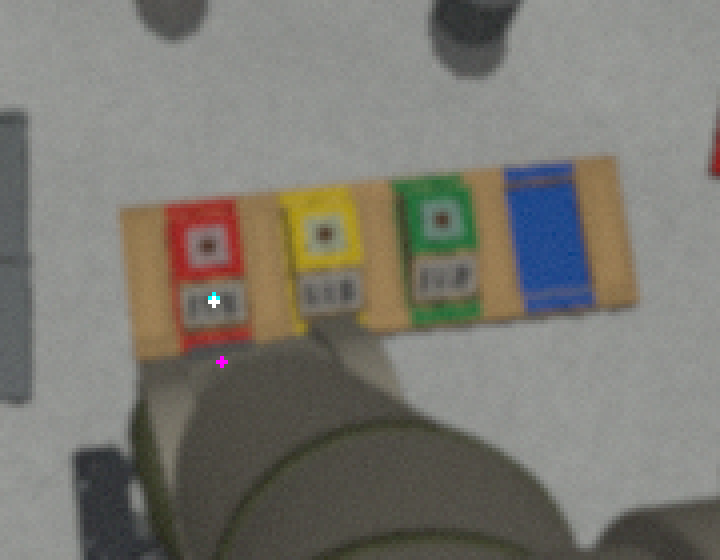

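```bash
python3 -m pendant '[[0,0,0,0,0,0,1],[0,0,0,0,0,0,1],[0,0,0,0,0,0,1],[0,0,0,0,0,0,1],[0,0,0,0,0,0,1],[0,0,0,0,0,0,1],[0,0,0,0,0,0,1],[0,0,0,0,0,0,1],[0,0,0,0,0,0,1],[0,0,0,0,0,0,1],[0,0,0,0,0,0,1],[0,0,0,0,0,0,1]]' >/dev/null; python3 -m pendant '[[0,0,0,0,0,0,1],[0,0,0,0,0,0,1],[0,0,0,0,0,0,1],[0,0,0,0,0,0,1],[0,0,0,0,0,0,1],[0,0,0,0,0,0,1],[0,0,0,0,0,0,1],[0,0,0,0,0,0,1],[0,0,0,0,0,0,1],[0,0,0,0,0,0,1],[0,0,0,0,0,0,1],[0,0,0,0,0,0,1]]'
python3 - <<'E'
from h import *
p=read_camera("wrist");save(p,"w21")
hsv=cv2.cvtColor(p["pixels"],cv2.COLOR_RGB2HSV);C=cloud(p)
m=(hsv[:,:,0]>=8)&(hsv[:,:,0]<=18)&(hsv[:,:,1]>180); b=blobs(m)[0]; print(b[0],b[2],np.median(C[b[1]],0))
rel(np.array([542.8,-63.1,105])-np.array([147.8,21.6,0]),Rt(.1457))
E
```

```text
t: 32.5
tool_pos: [385.9, -4.4, 104.7]
eef_rot: [[-0.989, -0.145, 0.0], [-0.145, 0.989, -0.0], [-0.0, -0.0, -1.0]]
force: [0.1, -0.2, -0.9]
opening: 0.274
5932 [272.677 260.885] [373.218  -5.083 137.662]
shift cm [ 0.26 -8.07 -0.03] rotvec [-0.     0.    -0.001] | t 32.5 tcp [385.9  -4.5 104.7] op 0.278 F [-0.3  0.5 -0.9]
```

View pics/w21.png

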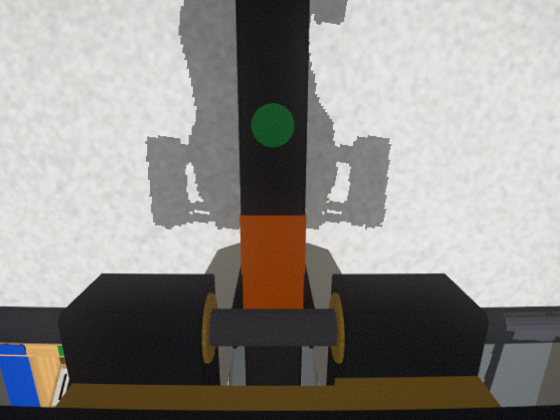

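```bash
python3 -m pendant '[[0.1,-1,0,0,0,0,1],[0.15,-3,0,0,0,0,1],[0.2,-5.5,0,0,0,0,1],[0.25,-7.2,0,0,0,0,1],[0.25,-8,0,0,0,0,1],[0.25,-8,0,0,0,0,1],[0.25,-8,0,0,0,0,1],[0.25,-8,0,0,0,0,1],[0.25,-8,0,0,0,0,1]]'
python3 - <<'E'
from h import *
rel([395,-84.2,105],Rt(.1457))
q=read_camera("top"); save(q,"t3"); s=sense();TT=s["tool_pos"];
im=q["pixels"].copy()
L=TT+s["eef_rot"]@np.array([-95.9,0,16.4]); A=L+s["eef_rot"]@np.array([-.707,0,.707])*75
print("lens",L,"aim",A); 
for X,c in ((L,(255,0,255)),(A,(0,255,255))):
    u=proj(q,X)[0]; cv2.circle(im,tuple(int(round(a)) for a in u),1,c,-1)
cv2.imwrite("pics/t3c.png",cv2.resize(im[130:270,220:400,::-1],None,fx=4,fy=4,interpolation=cv2.INTER_NEAREST))
E
```

```text
t: 33.3
tool_pos: [394.9, -82.9, 104.7]
eef_rot: [[-0.989, -0.146, -0.0], [-0.146, 0.989, 0.0], [0.0, 0.0, -1.0]]
force: [1.0, -0.7, -0.9]
opening: 0.276
shift cm [ 0.01 -0.13 -0.03] rotvec [ 0.    -0.     0.001] | t 33.3 tcp [394.9 -82.9 104.7] op 0.276 F [ 1.  -0.7 -0.9]
lens [489.809 -68.927  88.285] aim [542.257 -61.149  35.257]
```

View pics/t3c.png

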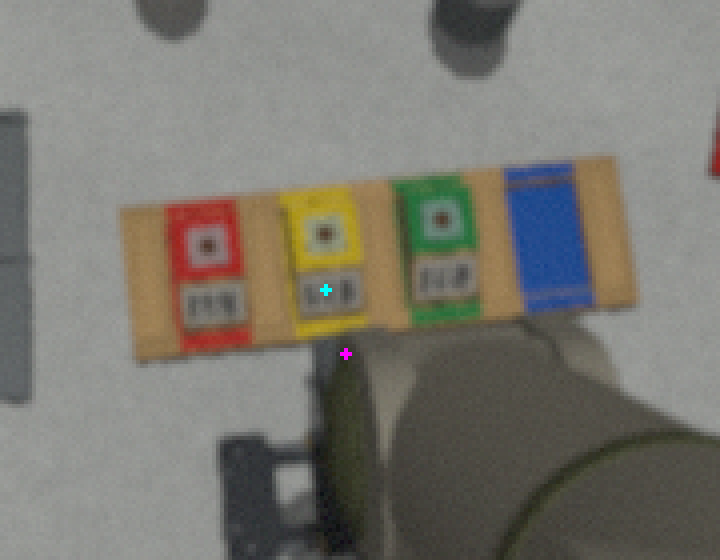

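```bash
python3 -m pendant '[[0,-0.1,0,0,0,0,1],[0,-0.1,0,0,0,0,1],[0,-0.1,0,0,0,0,1],[0,-0.1,0,0,0,0,1],[0,-0.1,0,0,0,0,1],[0,-0.1,0,0,0,0,1],[0,-0.1,0,0,0,0,1],[0,-0.1,0,0,0,0,1],[0,-0.1,0,0,0,0,1],[0,-0.1,0,0,0,0,1],[0,-0.1,0,0,0,0,1],[0,-0.1,0,0,0,0,1]]' ; python3 -m pendant '[[0,0,0,0,0,0,1],[0,0,0,0,0,0,1],[0,0,0,0,0,0,1],[0,0,0,0,0,0,1],[0,0,0,0,0,0,1],[0,0,0,0,0,0,1],[0,0,0,0,0,0,1],[0,0,0,0,0,0,1],[0,0,0,0,0,0,1],[0,0,0,0,0,0,1],[0,0,0,0,0,0,1],[0,0,0,0,0,0,1]]'
python3 - <<'E'
from h import *
p=read_camera("wrist");save(p,"w22")
hsv=cv2.cvtColor(p["pixels"],cv2.COLOR_RGB2HSV);C=cloud(p)
m=(hsv[:,:,0]>=8)&(hsv[:,:,0]<=18)&(hsv[:,:,1]>180); b=blobs(m)[0]; print(b[0],b[2],np.median(C[b[1]],0))
rel(np.array([555.8,-142.4,105])-np.array([147.8,21.6,0]),Rt(.1457))
E
```

```text
t: 34.35
tool_pos: [395.1, -85.0, 104.7]
eef_rot: [[-0.989, -0.145, 0.0], [-0.145, 0.989, -0.0], [-0.0, -0.0, -1.0]]
force: [-0.5, -0.6, -1.3]
opening: 0.276
t: 35.35
tool_pos: [395.1, -85.0, 104.7]
eef_rot: [[-0.989, -0.145, 0.0], [-0.145, 0.989, -0.0], [-0.0, -0.0, -1.0]]
force: [0.1, -0.2, -1.5]
opening: 0.274
5925 [272.721 260.885] [382.412 -85.578 137.663]
shift cm [-0.13 -8.01 -0.03] rotvec [-0.     0.    -0.001] | t 35.4 tcp [395.2 -85.  104.7] op 0.276 F [ 0.2 -0.1 -2.1]
```

```bash
python3 -m pendant '[[0,-1,0,0,0,0,1],[0,-3,0,0,0,0,1],[-0.1,-5.5,0,0,0,0,1],[-0.1,-7.2,0,0,0,0,1],[-0.1,-8,0,0,0,0,1],[-0.1,-8,0,0,0,0,1],[-0.1,-8,0,0,0,0,1],[-0.1,-8,0,0,0,0,1],[-0.1,-8,0,0,0,0,1]]'
python3 - <<'E'
from h import *
rel([408,-164,105],Rt(.1457))
q=read_camera("top"); save(q,"t4"); s=sense();TT=s["tool_pos"];
im=q["pixels"].copy()
L=TT+s["eef_rot"]@np.array([-95.9,0,16.4]); A=L+s["eef_rot"]@np.array([-.707,0,.707])*75
print("lens",L,"aim",A); 
for X,c in ((L,(255,0,255)),(A,(0,255,255))):
    u=proj(q,X)[0]; cv2.circle(im,tuple(int(round(a)) for a in u),1,c,-1)
cv2.imwrite("pics/t4c.png",cv2.resize(im[130:270,220:400,::-1],None,fx=4,fy=4,interpolation=cv2.INTER_NEAREST))
E
```

```text
t: 36.15
tool_pos: [407.5, -162.8, 104.7]
eef_rot: [[-0.989, -0.146, -0.0], [-0.146, 0.989, 0.0], [0.0, 0.0, -1.0]]
force: [0.8, -0.1, -1.0]
opening: 0.276
shift cm [-0.03 -0.12 -0.03] rotvec [ 0.    -0.     0.001] | t 36.1 tcp [ 407.5 -162.8  104.7] op 0.276 F [ 0.8 -0.1 -1. ]
lens [ 502.474 -148.884   88.282] aim [ 554.918 -141.112   35.249]
```

View pics/t4c.png

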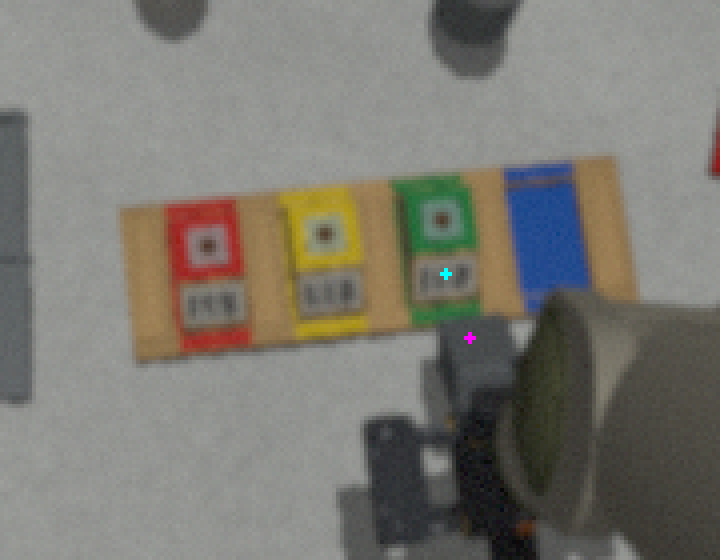

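```bash
python3 -m pendant '[[0,0,0,0,0,0,1],[0,0,0,0,0,0,1],[0,0,0,0,0,0,1],[0,0,0,0,0,0,1],[0,0,0,0,0,0,1],[0,0,0,0,0,0,1],[0,0,0,0,0,0,1],[0,0,0,0,0,0,1],[0,0,0,0,0,0,1],[0,0,0,0,0,0,1],[0,0,0,0,0,0,1],[0,0,0,0,0,0,1]]' ; python3 -m pendant '[[0,0,0,0,0,0,1],[0,0,0,0,0,0,1],[0,0,0,0,0,0,1],[0,0,0,0,0,0,1],[0,0,0,0,0,0,1],[0,0,0,0,0,0,1],[0,0,0,0,0,0,1],[0,0,0,0,0,0,1],[0,0,0,0,0,0,1],[0,0,0,0,0,0,1],[0,0,0,0,0,0,1],[0,0,0,0,0,0,1]]'
python3 - <<'E'
from h import *
p=read_camera("wrist");save(p,"w23")
hsv=cv2.cvtColor(p["pixels"],cv2.COLOR_RGB2HSV);C=cloud(p)
m=(hsv[:,:,0]>=8)&(hsv[:,:,0]<=18)&(hsv[:,:,1]>180); b=blobs(m)[0]; print(b[0],b[2],np.median(C[b[1]],0))
q=read_camera("top"); save(q,"t5"); im=q["pixels"]
cv2.imwrite("pics/t5c.png",cv2.resize(im[130:270,220:400,::-1],None,fx=4,fy=4,interpolation=cv2.INTER_NEAREST))
rel([513,-388,200],Rt(-.078))
E
```

```text
t: 37.2
tool_pos: [407.7, -164.0, 104.7]
eef_rot: [[-0.989, -0.145, 0.0], [-0.145, 0.989, -0.0], [-0.0, -0.0, -1.0]]
force: [0.2, -0.2, -1.6]
opening: 0.273
t: 38.2
tool_pos: [407.7, -164.0, 104.7]
eef_rot: [[-0.989, -0.145, 0.0], [-0.145, 0.989, -0.0], [-0.0, -0.0, -1.0]]
force: [0.6, 0.2, -1.5]
opening: 0.278
5925 [272.756 260.898] [ 394.99  -164.59   137.647]
shift cm [ -7.18 -23.69  -9.53] rotvec [-0.     0.     0.223] | t 38.3 tcp [ 407.7 -164.   104.7] op 0.28 F [-0.5 -0.1 -1.4]
```

View pics/t5c.png

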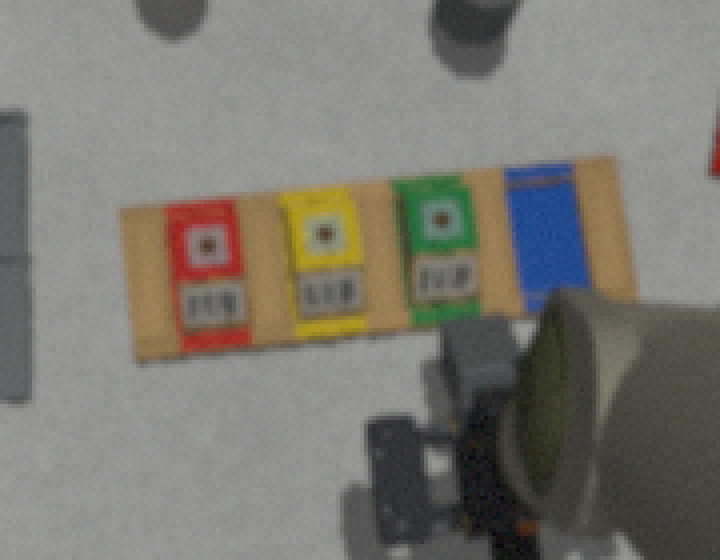

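View pics/w23.png

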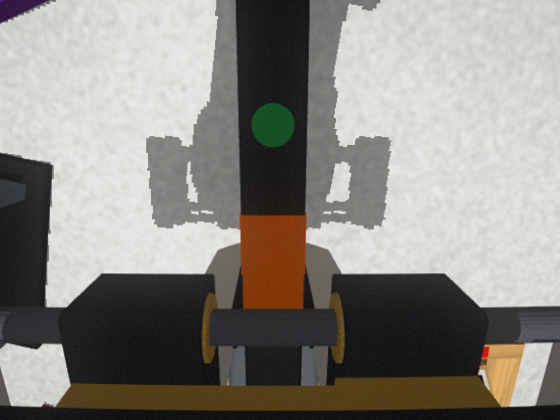

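```bash
python3 -m pendant '[[0,0,-2,0,0,0.01,1],[0,0,-5,0,0,0.03,1],[-0.3,-1,-8,0,0,0.06,1],[-1,-3.5,-9.5,0,0,0.09,1],[-2,-6.8,-9.5,0,0,0.12,1],[-3,-10.1,-9.5,0,0,0.15,1],[-4,-13.4,-9.5,0,0,0.18,1],[-5,-16.7,-9.5,0,0,0.2,1],[-6,-20,-9.5,0,0,0.22,1],[-6.8,-22.5,-9.5,0,0,0.223,1],[-7.2,-23.7,-9.5,0,0,0.223,1],[-7.2,-23.7,-9.5,0,0,0.223,1]]'; python3 -m pendant '[[0,0,0,0,0,0,1],[0,0,1,0,0,0,1],[0,0,3,0,0,0,1],[0,0,4,0,0,0,1],[0,0,4,0,0,0,1],[0,0,4,0,0,0,1]]'
python3 - <<'E'
from h import *
rel([513.1,-388.2,81],Rt(-.078)); p=read_camera("wrist");save(p,"w24"); rel([513.1,-388.2,81],Rt(-.078))
E
```

```text
t: 39.3
tool_pos: [513.7, -391.1, 198.9]
eef_rot: [[-0.997, 0.08, 0.0], [0.08, 0.997, -0.001], [-0.0, -0.001, -1.0]]
force: [0.2, -0.4, -1.9]
opening: 0.275
t: 39.8
tool_pos: [512.8, -387.1, 159.1]
eef_rot: [[-0.997, 0.077, -0.001], [0.077, 0.997, 0.001], [0.002, 0.001, -1.0]]
force: [0.4, 0.4, -1.4]
opening: 0.279
shift cm [-0.05 -0.12  7.81] rotvec [ 0.001 -0.002  0.001] | t 39.8 tcp [ 512.8 -387.1  159.1] op 0.279 F [ 0.4  0.4 -1.4]
shift cm [ 0.01 -0.07  7.88] rotvec [ 0.    -0.     0.001] | t 39.9 tcp [ 513.3 -387.5  159.8] op 0.277 F [-0.1 -0.6 -1.1]
```

View pics/w24.png

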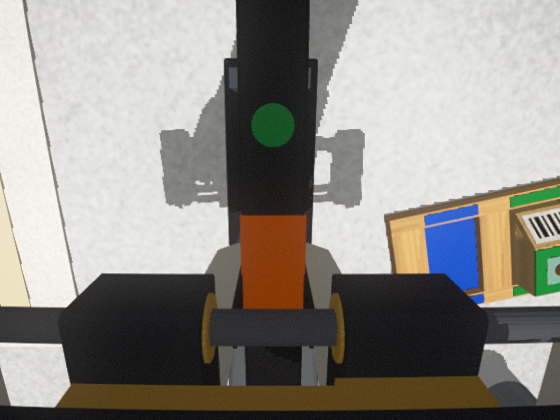

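```bash
python3 -m pendant '[[0,-0.04,1.5,0,0,0,1],[0,-0.04,3.5,0,0,0,1],[0,-0.04,5,0,0,0,1],[0,-0.04,6,0,0,0,1],[0,-0.04,6.8,0,0,0,1],[0,-0.04,7.4,0,0,0,1],[0,-0.04,7.7,0,0,0,1],[0,-0.04,7.8,0,0,0,1],[0,-0.04,7.8,0,0,0,1],[0,-0.04,7.8,0,0,0,1]]'
python3 - <<'E'
from h import *
rel([513.1,-388.2,80.9],Rt(-.078)); p=read_camera("wrist");save(p,"w25")
E
```

```text
t: 40.68
tool_pos: [513.5, -388.7, 82.3]
eef_rot: [[-0.997, 0.078, 0.001], [0.078, 0.997, -0.0], [-0.001, -0.0, -1.0]]
force: [-0.1, -0.5, -1.6]
opening: 0.276
shift cm [0.04 0.04 0.14] rotvec [-0.     0.001  0.   ] | t 40.7 tcp [ 513.5 -388.7   82.3] op 0.276 F [-0.1 -0.5 -1.6]
```

View pics/w25.png

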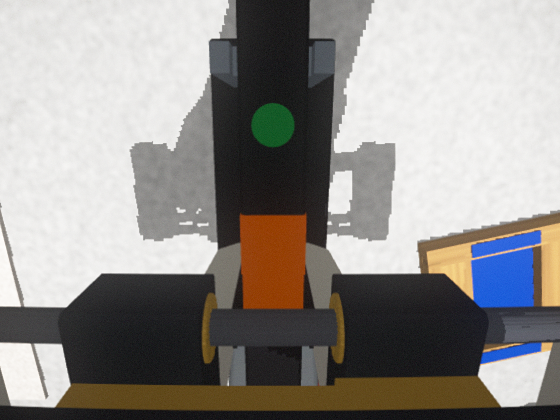

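Same as at pick-up, between the fork cheeks. Lower the last 1.4 mm, release and rise.

```bash
python3 -m pendant '[[0,0,0.1,0,0,0,1],[0,0,0.14,0,0,0,1],[0,0,0.14,0,0,0,1]]'; python3 -m pendant '[[0,0,0,0,0,0,0.2],[0,0,0,0,0,0,-0.1],[0,0,0,0,0,0,-0.35],[0,0,0,0,0,0,-0.35],[0,0,0,0,0,0,-0.35],[0,0,0,0,0,0,-0.35],[0,0,-1,0,0,0,-0.35],[0,0,-3,0,0,0,-0.35],[0,0,-6,0,0,0,-0.35],[0,0,-9.5,0,0,0,-0.35],[0,0,-13,0,0,0,-0.35],[0,0,-15,0,0,0,-0.35]]'; python3 -m pendant '[[0,0,-2,0,0,0,-0.35],[0,0,-3,0,0,0,-0.35],[0,0,-3,0,0,0,-0.35],[0,0,-3,0,0,0,-0.35]]'
python3 - <<'E'
from h import *
p=read_camera("wrist");save(p,"w26");C=cloud(p); hsv=cv2.cvtColor(p["pixels"],cv2.COLOR_RGB2HSV)
m=(hsv[:,:,0]>=8)&(hsv[:,:,0]<=18)&(hsv[:,:,1]>180); b=blobs(m&(C[:,:,2]>100))[0]; print(b[0],b[2],rect_on(p,b[1],113), np.median(C[b[1]],0))
q=read_camera("top"); save(q,"t6"); im=q["pixels"]
cv2.imwrite("pics/t6c.png",cv2.resize(im[120:270,220:450,::-1],None,fx=3.4,fy=3.4))
rel([513.7,-300,300],Rt(0))
E
```

```text
t: 40.98
tool_pos: [513.4, -388.6, 80.9]
eef_rot: [[-0.997, 0.078, 0.001], [0.078, 0.997, -0.0], [-0.001, -0.0, -1.0]]
force: [-0.9, -0.3, 3.7]
opening: 0.276
t: 41.98
tool_pos: [514.1, -389.0, 235.0]
eef_rot: [[-0.997, 0.078, 0.004], [0.078, 0.997, -0.002], [-0.004, -0.002, -1.0]]
force: [1.6, -0.3, 0.3]
opening: 0.674
t: 42.32
tool_pos: [513.0, -388.4, 260.3]
eef_rot: [[-0.997, 0.078, 0.0], [0.078, 0.997, -0.0], [-0.0, -0.0, -1.0]]
force: [1.1, -0.3, -0.5]
opening: 0.675
1545 [272.504 183.962] (array([ 505.533, -386.926]), 50.39111328125, 26.28597640991211, -5.050254821777344) [ 504.511 -386.799  113.853]
shift cm [ 0.58  8.79 -4.1 ] rotvec [ 0.001 -0.002 -0.078] | t 42.4 tcp [ 512.6 -388.1  258.9] op 0.668 F [-0.2  0.  -0.6]
```

View pics/w26.png

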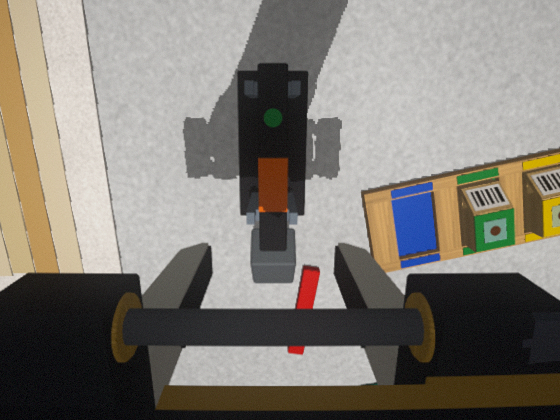

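View pics/t6c.png

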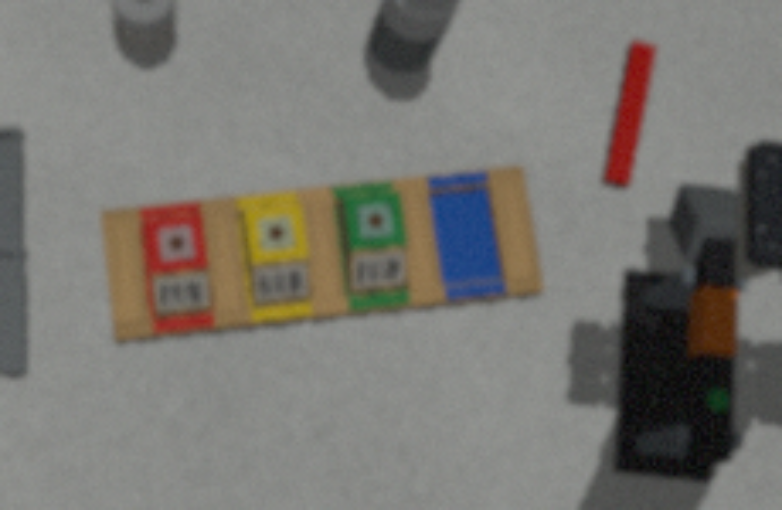

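```bash
python3 -m pendant '[[-1,2,0,0,0,-0.02,-0.35],[-2,5,0,0,0,-0.05,-0.35],[-3,8.5,0,0,0,-0.078,-0.35],[-4,12,0,0,0,-0.1,-0.35],[-5,15.5,0,0,0,-0.13,-0.35],[-5,19,0,0,0,-0.16,-0.35],[-5,22.5,0,0,0,-0.18,-0.35],[-5,26,0,0,0,-0.2,-0.35],[-5,29,0,0,0,-0.22,-0.35],[-5,30,0,0,0,-0.22,-0.35],[-5,30,0,0,0,-0.22,-0.35],[-5,30,0,0,0,-0.22,-0.35]]'
python3 - <<'E'
from h import *
p=read_camera("wrist"); save(p,"w27"); C=cloud(p)
m=(C[:,:,2]>14)&(C[:,:,2]<24); b=blobs(m)[0]; r=rect_on(p,b[1],18); print(r)
a=np.radians(r[3]); ex=np.array([np.cos(a),np.sin(a)]); ey=np.array([-ex[1],ex[0]])
for c,o in (("red",120),("yellow",40),("green",-40)):
  m=cmask(p,c)&(C[:,:,2]>42)&(C[:,:,2]<54); q=rect_on(p,blobs(m)[0][1],48)
  pk=r[0]+o*ey; d=q[0]-12.5*ex-pk; print(c,q,"off pocket",d@ex,d@ey)
E
```

```text
t: 43.42
tool_pos: [586.0, -93.7, 259.3]
eef_rot: [[-0.99, -0.142, -0.002], [-0.142, 0.99, -0.0], [0.002, -0.0, -1.0]]
force: [-0.9, -0.1, 0.5]
opening: 0.674
(array([573.711, -97.796]), 108.67793273925781, 355.188720703125, 8.194208145141602)
red (array([568.56 ,  22.202]), 44.63884353637695, 47.498680114746094, 8.249669075012207) off pocket -0.4958923239974506 -0.49323864106806853
yellow (array([579.074, -56.923]), 49.08198547363281, 46.352970123291016, 8.69924545288086) off pocket -1.3665907394434447 -0.308426545225475
green (array([ 592.656, -136.262]), 44.505611419677734, 46.122802734375, 8.134389877319336) off pocket 0.7690137336748467 -0.7739238372195089
```

View pics/w27.png

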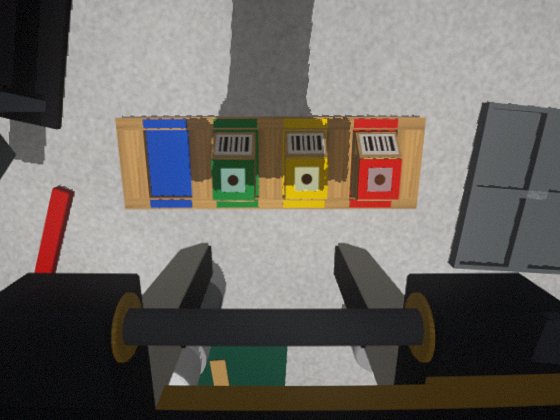

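```bash
python3 -c "
from bench import *
print(finish_job())"
```

```text
the job is handed in; nothing more can be done
None
```

I moved the three cases that were there (red, yellow, green) into their own pockets with their labels to the front; there was no blue case. I then read red, yellow and green in that order. Each was held for more than 2 s from about 75 mm rather than 9 cm, because the arm was close to its near reach limit there. After that I laid the reader back in its cradle, let go and backed off. I handed the job in at about 43.5 s.

**Cases:** the last wrist view put all three within 1.6 mm of their pocket centres, in line with the board.

**Reader:** its sleeve was within about 1 mm of where it started. Its direction differed by about 0.7 degrees (5.05 against 4.37 before).

**Aim:** I only worked this out from the arm's pose, and it fell within a few mm of each label centre in the top picture. The system gives no confirmation that a label was read.

**Bystanders:** the arm never went near the spray can, glue bottle, tape or cutter, but I did not measure their positions again at the end. I saw no knocked case and no slip of the grip.

**Disagreements:**
- The wrist camera read heights 1 to 2 mm too high.
- The networks' label points from the scene camera were off by more than 1 cm, because that camera sees the cases from behind. I did not use them.

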